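Load a force sensor for its calibration check

ROBOT

A 6-joint arm with a two-finger parallel gripper is mounted at the origin on the work surface. World frame = base frame: x ahead of the robot, y to its left, z up, the work surface at z = 0. Lengths are in m, angles in degrees, forces in N, time in s.
With the tool pointing down it reaches from about 0.325 to 0.775 m from the base axis. Payload 9.3 kg.
Tool frame: the origin (TCP) lies at the very end of the fingers, on their centre line; the grasp point (between the pads) lies 19 mm behind it; z points along the fingers, y is the line along which they close (so a half turn about z gives the same grasp; the last joint's range is limited). The gripper opens to 85 mm and grips with 20 to 120 N. Pads are 22 mm wide; open, the fingers measure 114 mm over their backs; the gripper's body (76 mm by 85 mm) begins 54 mm behind the grasp point. The pads swing forward as they close: fully open they stand 13 mm farther back than shut.
Start: joints at [-75.779, 14.817, 1.232, 76.415, 0, 81.257], TCP at [0.215, -0.506, 0.231] pointing down, gripper open.
Joint ranges: [-174.27, 174.27], [-52.1, 104.24], [-59.71, 78.15], [-110.17, 111.67], [-87.03, 83.33], [-180, 180]. Speed limits (degrees/s): [127.2, 127.2, 159.86, 180, 180, 180].

INTERFACE

Orientations are given as [roll, pitch, yaw] about the fixed x, y, z axes, in that order (R = Rz(yaw) Ry(pitch) Rx(roll)).
In Python, from rig import robot gives the robot as it stands.
- The arm moves only by the shell command python3 -m handwheel 'ROWS' [OPENING] [FORCE]. ROWS is JSON, a list of rows, each an object with "dp": the shift along the tool's x, y, z scaled (see below), a list of three; "rotation": the turn, a rotation vector about the tool's x, y, z scaled (see below), a list of three. A call has 1 to 12 rows; each row is the pose to reach, as a shift and turn from the pose commanded when the call began, along the tool's axes at that moment; what a row does not reach only later rows make up. The controller multiplies each number of a shift by 200 mm and each number of a turn by 60 degrees. A row lasts 1/12 s, in which the tool goes at most 41.7 mm and 7.16 degrees, less where a joint would pass 70% of its speed; a pose out of reach is approached as far as the arm can. A call with a number of a shift or a turn outside -1 to 1 is refused whole. A call with a gripper value outside its range is refused whole. OPENING is the gripper command: -1 is fully open, 1 is shut, values between are in proportion, set as the call begins (- or left out, the last holds). The fingers move at their own pace and stop on an object; FORCE is the grip in N (left out, the last holds). Time passes only in rows, so rows that repeat a pose let the fingers close. It gives the time, the measured TCP pose, the force, the opening and the grip force at its end, in the units of the state.
- robot.observe(): the state, without advancing time (a new reading comes with each control period).
- robot.grab_frame(name): name is "scene" or "top" or "wrist"; returns the picture (384x512x3 uint8, red, green, blue); there is no depth.
- robot.calibration(name): a dict with "fx", "fy", "cx", "cy" (pixels), "pose" (4x4, takes a point from camera to world coordinates); the wrist camera has in their place "hand_eye" (4x4, takes a point from camera to tool coordinates, whose origin is the TCP and whose axes are the flange's). Camera axes: x right, y down, z forward; pixel columns grow to the right and rows downward; lengths in m; the calibration is good to about 2 mm. The wrist camera is an equidistant fisheye: a pixel r from the principal point sees the ray r / f radians off the axis. A picture is of the moment at which its call begins: read the wrist's pose just before it. calibration takes no time and is no camera call.
- robot.close_job(): hands the job in; it is judged then, once.
Trained networks look in the newest picture that a camera, given by its name, has taken for a name from the list of things; names that differ only in an ending like _2 or _b are one class to them, and where a whole thing is asked for, a point or a joint stands for the part that bears it (a point fixed in the world has none). Each returns a list of dicts, best first, with "conf" (0 to 1); they miss things now and then, are a little off and sometimes report something else, mostly with a low value. They report only what shows in the picture. A call takes as long as a camera call. They do not tell look-alikes from the thing itself.
- robot.masks_of(camera, label): "pixels" (384x512 bool, what is visible of it) and "extent" ([centre column, centre row, width, height] in pixels, round what is visible of it).
The state is a dict: "clock": time; "q": joint angles; "joint_vel": joint speeds; "joint_efforts": joint torques, N m; "position": TCP position; "eef_rot": TCP orientation; "wrist_force": force on the tool from outside, world axes, zero at the start; "torque": the same for the moment, N m; "grip_width": finger opening in m; "finger_force": force on a finger pad.
Only numpy, scipy, OpenCV 4.12 (cv2) and the standard library are available. Lean on these libraries where they do the work, as an engineer would, in place of code of your own. Each camera call takes 0.05 s, during which the arm holds its last target. There are 200 camera calls.

TASK

Get the load cell ready for its calibration check: take the protective cap off its boss and lay it, same way up, in the round pocket of the open case; then put the loading pan on the boss, collar down and pin up, and thread the three ring weights over its pin one after another: the largest first, then the middle one, then the smallest on top. Lower the pan and the weights gently, without dropping or ramming them onto the cell, and leave every part seated flat and let go.

Things in the scene. Friction and masses are not known exactly. Their poses are not given: they have to be found in the camera images.
- cell_top (a point): Load cell, fixed, at left or right: grey plate 120 mm square, 10 mm thick; aluminium canister on it (64 mm diameter, flat top 50 mm above the bench); in its middle a steel boss 32 mm in diameter, 12 mm high, its top edge bevelled to 26 mm. Point: centre of the boss's flat top, 62 mm above the bench. At the start the cap hides the boss
- cap_center (a point): Protective cap: round grey ribbed plastic, 44 mm diameter, 26 mm high, closed on top, open below (bore 38 mm, 20 mm deep), about 35 g. At the start it sits loosely over the boss, its rim on the canister's top, 50 mm above the bench. Point: its centre, half-way up; z up
- case_pocket (a point): Open black instrument case, fixed, on the side across from the load cell: tray 200 x 240 mm, lid open flat on the far side, dark foam level with the rim 35 mm above the bench. This is the foam's only round cut-out: 60 mm diameter, 14 mm deep, in the middle of the near half. Point: centre of its floor, 21 mm above the bench; a cap in it stands 12 mm proud
- pan_center (a point): Loading pan: aluminium disc 80 mm diameter, 7 mm thick; collar below (outside 48, bore 40, 8 mm deep) fitting loosely over the boss; 10 mm thick steel pin above, 44 mm high (last 6 mm tapered), to lift it by; 59 mm high in all, about 170 g. Starts on the bench, on its collar. Point: on its axis half-way up, 14.5 mm above the disc's upper face; z up. Seated, the disc rests on the boss
- w_large_center (a point): The largest of three plain steel ring weights, starting flat on the bench: a disc 68 mm in diameter and 18.5 mm thick with a 16 mm through-hole in the middle, 500 g. The point is its centre, half-way up (9.25 mm above its underside); z is its axis, pointing up
- w_mid_center (a point): The middle of three plain steel ring weights, starting flat on the bench: a disc 50 mm in diameter and 14.5 mm thick with a 16 mm through-hole in the middle, 200 g. The point is its centre, half-way up (7.25 mm above its underside); z is its axis, pointing up
- w_small_center (a point): The smallest of three plain steel ring weights, starting flat on the bench: a disc 40 mm in diameter and 12 mm thick with a 16 mm through-hole in the middle, 100 g. The point is its centre, half-way up (6 mm above its underside); z is its axis, pointing up
Mind the look-alikes: they are no part of the job. Leave any blue or green look-alike of the part that bears w_small_center alone.

How it is judged (in metres and radians):
On the way, in this order (a step that is already met when the one before it is completed fails the run):
1. the cap lies upright in the round pocket of the case, let go (horizontal distance between cap_center and case_pocket below 0.012 m and z of cap_center in the frame of case_pocket between 0.009 and 0.017 m and angle between cap_center's own z axis and vertical below 0.12 rad and contact force between the fingers and cap below 0.1 N and linear speed of cap below 0.02 m/s), for 0.2 s.
2. the loading pan is seated on the boss of the load cell, let go (horizontal distance between pan_center and cell_top below 0.008 m and z of pan_center in the frame of cell_top between 0.019 and 0.024 m and angle between pan_center's own z axis and vertical below 0.07 rad and contact force between the fingers and pan below 0.1 N and linear speed of pan below 0.02 m/s), for 0.2 s.
3. the largest weight lies on the pan over its pin, let go (all of step 2 and horizontal distance between w_large_center and pan_center below 0.007 m and z of w_large_center in the frame of pan_center between -0.00775 and -0.00275 m and angle between w_large_center's own z axis and vertical below 0.07 rad and contact force between the fingers and w_large below 0.1 N and linear speed of w_large below 0.02 m/s), for 0.2 s.
4. the middle weight lies on the largest over the pin, let go (all of step 2 and horizontal distance between w_mid_center and pan_center below 0.007 m and z of w_mid_center in the frame of pan_center between 0.00875 and 0.01375 m and angle between w_mid_center's own z axis and vertical below 0.07 rad and contact force between the fingers and w_mid below 0.1 N and linear speed of w_mid below 0.02 m/s), for 0.2 s.
5. the smallest weight lies on the middle one over the pin, let go (all of step 2 and horizontal distance between w_small_center and pan_center below 0.007 m and z of w_small_center in the frame of pan_center between 0.022 and 0.027 m and angle between w_small_center's own z axis and vertical below 0.07 rad and contact force between the fingers and w_small below 0.1 N and linear speed of w_small below 0.02 m/s), for 0.2 s.
At the end, for the whole second after the job is handed in: Cap upright in the round pocket (12 mm of its middle, on its floor). Pan level on the boss (8 mm of its axis, fully down to 2.5 mm). Weights level on the pin, largest, middle, smallest from below (7 mm of the axis, 2.5 mm in height). All released and at rest (all of step 1 and all of step 5 and horizontal distance between each of w_large_center, w_mid_center and pan_center below 0.007 m and z of w_large_center in the frame of pan_center between -0.00775 and -0.00275 m and angle between each of w_large_center, w_mid_center's own z axis and vertical below 0.07 rad and contact force between the fingers and w_large below 0.1 N and linear speed of each of w_large, w_mid below 0.02 m/s and z of w_mid_center in the frame of pan_center between 0.00875 and 0.01375 m and contact force between the fingers and w_mid below 0.1 N); the robot touches nothing.
It fails at once if the pan or a weight is rammed onto what it is to rest on (contact force over 60 N) (contact force between pan and cell above 60 N or contact force between pan and w_large above 60 N or contact force between w_large and w_mid above 60 N or contact force between w_mid and w_small above 60 N).
It fails at once if the pan or a weight is dropped onto its place on the load cell, falling faster than 0.4 m/s (a drop of about 8 mm or more) ((distance between pan_center and cell_top below 0.041 m and linear speed of pan above 0.4 m/s) or (distance between w_large_center and pan_center below 0.014 m and linear speed of w_large above 0.4 m/s) or (distance between w_mid_center and pan_center below 0.031 m and linear speed of w_mid above 0.4 m/s) or (distance between w_small_center and pan_center below 0.044 m and linear speed of w_small above 0.4 m/s)).
It also fails if it takes over 144 s, if anything falls off the work surface, if the arm or the gripper's body presses on something with over 40 N, if the wrist force passes 120 N, or if a joint passes its speed limit or range.

## Working session

There is one attempt and no reset: what is moved stays moved. The work goes in short steps, Python scripts to look and compute and a shell command to move; the robot and the scene stay as the last step left them, time stands still between calls to the robot, and variables do not carry over. Pictures are saved under pics/ and viewed, at most 14 in all, crops included, and the job is handed in when it is done.

```bash
ls; mkdir -p pics; cat > h.py <<'E'
import numpy as np, cv2
from scipy.spatial.transform import Rotation as R
from rig import robot
def tool():
    s=robot.observe(); T=np.eye(4); T[:3,:3]=R.from_euler('xyz',s['eef_rot'],degrees=True).as_matrix(); T[:3,3]=s['position']; return T
def ray(cam,uv,T=None):
    c=robot.calibration(cam); x=(uv[0]-c['cx'])/c['fx']; y=(uv[1]-c['cy'])/c['fy']
    if cam=='wrist':
        r=np.hypot(x,y); d=np.array([np.sin(r)*x/max(r,1e-9),np.sin(r)*y/max(r,1e-9),np.cos(r)]); P=(tool() if T is None else T)@np.array(c['hand_eye'])
    else:
        d=np.array([x,y,1.]); P=np.array(c['pose'])
    return P[:3,3],P[:3,:3]@d
def at(cam,uv,z,T=None):
    o,d=ray(cam,uv,T); return o+d*(z-o[2])/d[2]
def go(x,y,z=None,yaw=None):
    """print shift in tool units to reach target"""
    T=tool(); t=np.array([x,y,T[2,3] if z is None else z]); d=T[:3,:3].T@(t-T[:3,3])/0.2
    print('dp',d.round(3),'pos',T[:3,3].round(4),'rot',np.round(robot.observe()['eef_rot'],1))
E
python3 - <<'E'
from h import *
print(robot.observe())
for c in ('scene','top','wrist'):
    im=robot.grab_frame(c); cv2.imwrite(f'pics/{c}0.png',im[:,:,::-1])
    print(c,robot.calibration(c))
    for n in ('cell_top','cap_center','case_pocket','pan_center','w_large_center','w_mid_center','w_small_center'):
        try: print(n,[(round(m['conf'],2),np.round(m['extent'],1).tolist()) for m in robot.masks_of(c,n)][:5])
        except Exception as e: print(n,e)
E
```

```text
pics
{'clock': 0.0, 'q': array([-7.57807930e+01,  1.48529726e+01,  1.18859378e+00,  7.64150266e+01,
       -7.63583061e-04,  8.12579941e+01]), 'joint_vel': array([-0.0566667 , -0.02120307,  0.09318921,  0.08293117, -0.11614675,
        0.00921521]), 'joint_efforts': array([ 7.17808671e-04, -5.55642915e+01,  3.44525635e+01,  1.36467870e-02,
       -2.99613148e-04, -1.71839577e-06]), 'position': array([ 0.21449301, -0.50614475,  0.2306372 ]), 'eef_rot': array([-1.79921401e+02, -1.13137537e-02,  2.29612057e+01]), 'wrist_force': array([0.15575291, 0.54148578, 0.76531672]), 'torque': array([-0.05769744, -0.00873023,  0.03073812]), 'finger_force': 0.0, 'grip_width': 0.08516983147781093}
scene {'fx': 373.7237562135383, 'fy': 373.7237562135383, 'cx': 257.63494601176643, 'cy': 186.45117217939585, 'pose': array([[ 0.3384456 ,  0.73950252, -0.58188538,  0.96514484],
       [ 0.94088147, -0.25673301,  0.22097562, -0.18356478],
       [ 0.01402284, -0.6222734 , -0.78267438,  0.71574259],
       [ 0.        ,  0.        ,  0.        ,  1.        ]])}
cell_top [(0.9, [384.0, 180.4, 67.4, 54.2])]
ca
[... 1158 characters left out ...]
06.6, 226.2, 15.5, 17.0]), (0.74, [366.1, 288.7, 17.1, 20.4]), (0.68, [273.8, 247.1, 16.6, 16.2])]
wrist {'fx': 297.3186396354542, 'fy': 297.3186396354542, 'cx': 257.82803251727546, 'cy': 189.95704166059704, 'hand_eye': array([[-2.27220410e-04, -9.57405023e-01, -2.88748280e-01,
         7.42592429e-02],
       [ 9.99999691e-01, -4.34815966e-04,  6.54807886e-04,
         1.41329343e-03],
       [-7.52468722e-04, -2.88748042e-01,  9.57404826e-01,
        -1.42352435e-01],
       [ 0.00000000e+00,  0.00000000e+00,  0.00000000e+00,
         1.00000000e+00]])}
cell_top []
cap_center []
case_pocket []
pan_center []
w_large_center []
w_mid_center []
w_small_center [(0.79, [89.5, 19.5, 25.9, 26.2])]
```

```bash
python3 - <<'E'
from h import *
a=cv2.imread('pics/top0.png'); cv2.imwrite('pics/top0b.png',cv2.resize(a,(800,600),interpolation=cv2.INTER_CUBIC))
b=cv2.imread('pics/scene0.png')[140:260,130:340]; cv2.imwrite('pics/scene0b.png',cv2.resize(b,(798,456),interpolation=cv2.INTER_CUBIC))
for n,uv,z in [('cap',(112.6,185.5),.07),('pan',(299.6,171.9),.015),('L',(234,165.2),.0185),('M',(233.2,229.3),.0145),('S1',(306.6,226.2),.012),('S2',(366.1,288.7),.012),('S3',(273.8,247.1),.012)]: print(n,at('top',uv,z).round(4))
for n,uv,z in [('cap',(390.9,165.3),.063),('L',(303,229.2),.0093),('M',(277.5,182.8),.007),('215',(215.5,201.8),.006),('154',(154,174),.006),('176',(176,187),.006),('237',(237.7,181.7),.006)]: print('scene',n,at('scene',uv,z).round(4))
E
```

```text
cap [0.5179 0.3215 0.07  ]
pan [ 0.5661 -0.0766  0.015 ]
L [0.5791 0.0706 0.0185]
M [0.4351 0.0686 0.0145]
S1 [ 0.4444 -0.092   0.012 ]
S2 [ 0.3124 -0.2176  0.012 ]
S3 [ 0.3978 -0.0206  0.012 ]
scene cap [0.5229 0.3184 0.063 ]
scene L [0.5869 0.07   0.0093]
scene M [0.4434 0.0663 0.007 ]
scene 215 [ 0.4483 -0.0921  0.006 ]
scene 154 [ 0.3161 -0.2126  0.006 ]
scene 176 [ 0.3744 -0.17    0.006 ]
scene 237 [ 0.4075 -0.0243  0.006 ]
```

View pics/top0b.png

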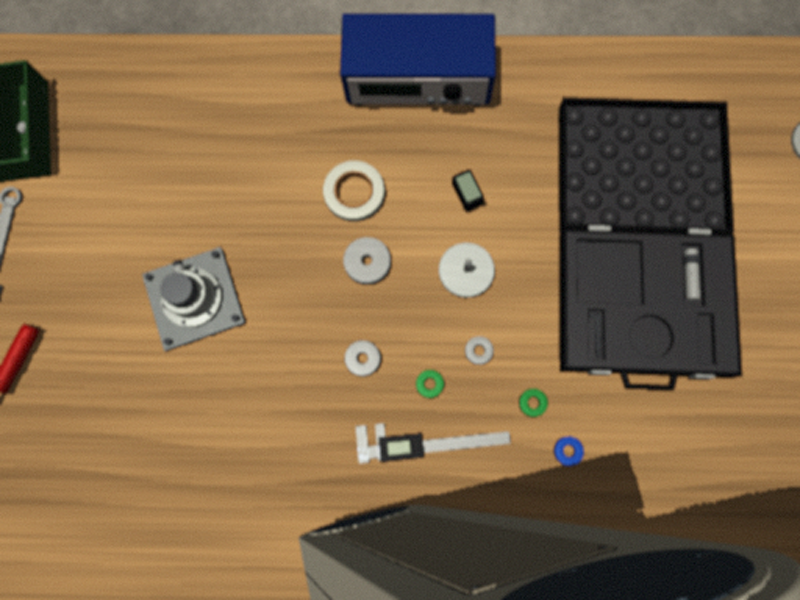

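View pics/scene0b.png

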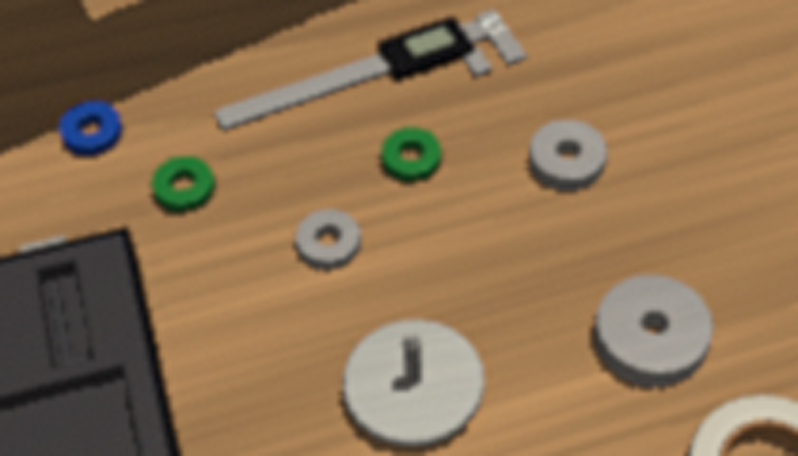

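Top view (800x600 px): the cell and cap are at (190,295) and the case's only round cut-out is at (652,336). The large weight is at (367,260), the mid at (363,358) and the pan at (466,270).

Small-ring candidates: grey (480,350), green (430,383) and (533,402), blue (568,451). Only the grey one is plain steel and not a coloured look-alike. In the enlarged scene crop it is at (327,238).

```bash
python3 -c "
from h import *
print(at('top',(417.3,215),.035))"
python3 -m handwheel '[{"dp":[0.9,-0.97,0],"rotation":[0,0,-0.9]},{"dp":[0.9,-0.97,0],"rotation":[0,0,-0.9]},{"dp":[0.9,-0.97,0],"rotation":[0,0,-0.9]},{"dp":[0.9,-0.97,0],"rotation":[0,0,-0.9]},{"dp":[0.9,-0.97,0],"rotation":[0,0,-0.9]},{"dp":[0.9,-0.97,0],"rotation":[0,0,-0.9]},{"dp":[0.9,-0.97,0],"rotation":[0,0,-0.9]},{"dp":[0.9,-0.97,0],"rotation":[0,0,-0.9]},{"dp":[0.9,-0.97,0],"rotation":[0,0,-0.9]}]' -1 40
python3 -c "
from h import *
go(.52,.32)"
```

```text
[ 0.46862697 -0.32673175  0.035     ]
clock: 1.95
position: [0.305, -0.2565, 0.2317]
eef_rot: [179.9, 0.0, 77.3]
wrist_force: [0.3, -0.1, -0.2]
grip_width: 0.0856
finger_force: 0.0
dp [ 3.049e+00  4.140e-01 -2.000e-03] pos [ 0.305  -0.2565  0.2317] rot [179.9   0.   77.3]
```

```bash
python3 -m handwheel '[{"dp":[1,0.25,0],"rotation":[0,0,-0.86]},{"dp":[1,0.25,0],"rotation":[0,0,-0.86]},{"dp":[1,0.25,0],"rotation":[0,0,-0.86]},{"dp":[1,0.25,0],"rotation":[0,0,-0.86]},{"dp":[1,0.25,0],"rotation":[0,0,-0.86]},{"dp":[1,0.25,0],"rotation":[0,0,-0.86]},{"dp":[1,0.25,0],"rotation":[0,0,-0.86]},{"dp":[1,0.25,0],"rotation":[0,0,-0.86]}]'
python3 -c "
from h import *
go(.52,.32)"
```

```text
clock: 2.62
position: [0.3989, -0.0735, 0.2311]
eef_rot: [-180.0, -0.0, 128.9]
wrist_force: [-0.9, 1.2, 0.1]
grip_width: 0.0855
finger_force: 0.0
dp [ 1.15   1.707 -0.   ] pos [ 0.3989 -0.0735  0.2311] rot [-180.    -0.   128.9]
```

```bash
python3 -m handwheel '[{"dp":[0.67,1,0],"rotation":[0,0,-0.852]},{"dp":[0.67,1,0],"rotation":[0,0,-0.852]},{"dp":[0.67,1,0],"rotation":[0,0,-0.852]},{"dp":[0.67,1,0],"rotation":[0,0,-0.852]},{"dp":[0.67,1,0],"rotation":[0,0,-0.852]},{"dp":[0.67,1,0],"rotation":[0,0,-0.852]},{"dp":[0.67,1,0],"rotation":[0,0,-0.852]},{"dp":[0.67,1,0],"rotation":[0,0,-0.852]}]'
python3 -c "
from h import *
go(.52,.32)"
```

```text
clock: 3.28
position: [0.4719, 0.1566, 0.2306]
eef_rot: [-180.0, -0.1, -180.0]
wrist_force: [-0.7, -1.0, -0.7]
grip_width: 0.0858
finger_force: 0.0
dp [-0.241  0.817 -0.   ] pos [0.4719 0.1566 0.2306] rot [-1.8e+02 -1.0e-01 -1.8e+02]
```

```bash
python3 -m handwheel '[{"dp":[-0.24,0.82,0.1],"rotation":[0,0,0]},{"dp":[-0.24,0.82,0.2],"rotation":[0,0,0]},{"dp":[-0.24,0.82,0.3],"rotation":[0,0,0]},{"dp":[-0.24,0.82,0.3],"rotation":[0,0,0]},{"dp":[-0.24,0.82,0.3],"rotation":[0,0,0]},{"dp":[-0.24,0.82,0.3],"rotation":[0,0,0]},{"dp":[-0.24,0.82,0.3],"rotation":[0,0,0]}]'
cat >> h.py <<'E'
def look(n,z,name=None,cam='wrist',pick=0):
    T=tool(); im=robot.grab_frame(cam)
    if name: cv2.imwrite(f'pics/{name}.png',im[:,:,::-1])
    for m in robot.masks_of(cam,n)[:3]:
        # backproject the silhouette to plane z, fit circle
        c,_=cv2.findContours(m['pixels'].astype(np.uint8),cv2.RETR_EXTERNAL,cv2.CHAIN_APPROX_NONE); c=max(c,key=cv2.contourArea)[:,0]
        P=np.array([at(cam,p,z,T)[:2] for p in c]); (x,y),r=cv2.minEnclosingCircle((P*1000).astype(np.float32))
        M=cv2.fitEllipse((P*1000).astype(np.float32)) if len(P)>5 else 0
        print(n,round(m['conf'],2),np.round(m['extent']),'circ',round(x,1),round(y,1),round(r,1),'ell',np.round(M[0],1),np.round(M[1],1))
    return im,T
E
python3 -c "
from h import *
look('cap_center',.076,'cap')
go(.52,.32)"
```

```text
clock: 3.87
position: [0.5203, 0.3182, 0.1706]
eef_rot: [-179.9, -0.1, 179.5]
wrist_force: [0.3, -0.2, 0.9]
grip_width: 0.0859
finger_force: 0.0
cap_center 0.96 [259. 189.  48.  55.] circ 519.0 320.0 24.0 ell [519.1 319.8] [43.5 47.1]
dp [ 0.003  0.012 -0.   ] pos [0.5205 0.3176 0.1721] rot [-180.     0.   179.5]
```

View pics/cap.png

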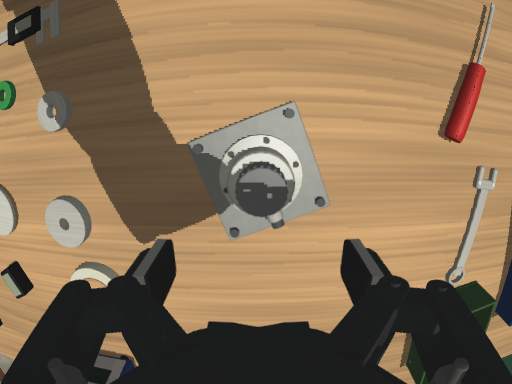

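Wrist view: the cap is at px (261,188) on the cell, between the open fingers, about 2 mm from the expected position. Descending to grip its upper part.

```bash
python3 -m handwheel '[{"dp":[-0.002,0.009,0.15],"rotation":[0,0,0]},{"dp":[-0.002,0.009,0.3],"rotation":[0,0,0]},{"dp":[-0.002,0.009,0.4],"rotation":[0,0,0]},{"dp":[-0.002,0.009,0.47],"rotation":[0,0,0]},{"dp":[-0.002,0.009,0.5],"rotation":[0,0,0]},{"dp":[-0.002,0.009,0.52],"rotation":[0,0,0]},{"dp":[-0.002,0.009,0.525],"rotation":[0,0,0]},{"dp":[-0.002,0.009,0.525],"rotation":[0,0,0]}]' - 30
python3 -m handwheel '[{"dp":[0,0,0],"rotation":[0,0,0]},{"dp":[0,0,0],"rotation":[0,0,0]},{"dp":[0,0,0],"rotation":[0,0,0]},{"dp":[0,0,0],"rotation":[0,0,0]},{"dp":[0,0,0],"rotation":[0,0,0]},{"dp":[0,0,0],"rotation":[0,0,0]},{"dp":[0,0,0],"rotation":[0,0,0]},{"dp":[0,0,0],"rotation":[0,0,0]}]' 1 30
```

```text
clock: 4.63
position: [0.5212, 0.3207, 0.0675]
eef_rot: [180.0, 0.1, 179.6]
wrist_force: [0.3, -0.1, 0.5]
grip_width: 0.0855
finger_force: 0.0
clock: 5.3
position: [0.5209, 0.3212, 0.0671]
eef_rot: [180.0, 0.1, 179.7]
wrist_force: [-1.9, -0.9, 5.5]
grip_width: 0.0424
finger_force: 29.8
```

```bash
python3 -m handwheel '[{"dp":[0,0,-0.1],"rotation":[0,0,0]},{"dp":[0,0,-0.25],"rotation":[0,0,0]},{"dp":[0,0,-0.4],"rotation":[0,0,0]},{"dp":[0.02,-0.2,-0.5],"rotation":[0,0,0]},{"dp":[0.05,-0.4,-0.5],"rotation":[0,0,0]},{"dp":[0.08,-0.6,-0.5],"rotation":[0,0,0]},{"dp":[0.08,-0.8,-0.5],"rotation":[0,0,0]},{"dp":[0.08,-1,-0.5],"rotation":[0,0,0]}]'
python3 -m handwheel '[{"dp":[0,-0.2,0],"rotation":[0,0,0]},{"dp":[0.05,-0.4,0],"rotation":[0,0,0]},{"dp":[0.08,-0.6,0],"rotation":[0,0,0]},{"dp":[0.08,-0.8,0],"rotation":[0,0,0]},{"dp":[0.08,-1,0],"rotation":[0,0,0]}]'
python3 -m handwheel '[{"dp":[0,-0.2,0],"rotation":[0,0,0]},{"dp":[0.05,-0.4,0],"rotation":[0,0,0]},{"dp":[0.08,-0.6,0],"rotation":[0,0,0]},{"dp":[0.08,-0.8,0],"rotation":[0,0,0]},{"dp":[0.08,-1,0],"rotation":[0,0,0]},{"dp":[0.08,-1,0],"rotation":[0,0,0]},{"dp":[0.08,-1,0],"rotation":[0,0,0]}]'
python3 -c "
from h import *
im,T=look('cap_center',.17,'case')
c=robot.calibration('wrist')
go(.4686,-.3267)
"
```

```text
clock: 5.97
position: [0.5028, 0.1197, 0.1668]
eef_rot: [180.0, 0.1, 179.7]
wrist_force: [0.9, -1.5, 0.2]
grip_width: 0.0424
finger_force: 30.7
clock: 6.38
position: [0.4858, -0.0805, 0.1668]
eef_rot: [-180.0, 0.1, 179.7]
wrist_force: [1.3, -0.3, -0.1]
grip_width: 0.0425
finger_force: 30.7
clock: 6.97
position: [0.4689, -0.2807, 0.1659]
eef_rot: [180.0, -0.0, 179.5]
wrist_force: [-0.4, 0.9, -0.2]
grip_width: 0.0424
finger_force: 30.7
cap_center 0.59 [258. 240.  81.  90.] circ 467.3 -280.9 26.5 ell [ 467.8 -281.9] [43.  52.5]
dp [ 0.001 -0.242 -0.   ] pos [ 0.4691 -0.2783  0.1662] rot [180.   -0.  179.7]
```

View pics/case.png

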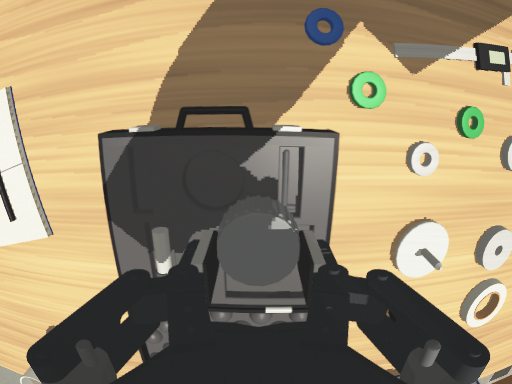

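The held cap hides part of the case. The pocket rim circle shows at about px (213,180).

```bash
python3 - <<'E'
from h import *
T=tool(); print('pocket',at('wrist',(213,180),.035,T))
im=cv2.imread('pics/case.png')
for n,z in (('pan_center',.015),('w_small_center',.012),('w_mid_center',.0145),('w_large_center',.0185)):
    for m in robot.masks_of('wrist',n)[:4]:
        c,_=cv2.findContours(m['pixels'].astype(np.uint8),0,1); c=max(c,key=cv2.contourArea)[:,0]
        P=np.array([at('wrist',p,z,T)[:2] for p in c]); print(n,round(m['conf'],2),np.round(m['extent']),np.round((P.min(0)+P.max(0))/2,4))
cv2.imwrite('pics/case_c.png',cv2.convertScaleAbs(cv2.resize(im[120:300,100:340],(800,600),interpolation=2),alpha=2.2))
E
```

```text
pocket [ 0.46901504 -0.32248225  0.035     ]
pan_center 0.69 [494. 248.  36.  40.] [0.5766 0.0681]
pan_center 0.6 [421. 248.  55.  54.] [ 0.5653 -0.0739]
w_small_center 0.86 [366.  89.  36.  43.] [ 0.3796 -0.1667]
w_small_center 0.8 [471. 122.  26.  33.] [ 0.4032 -0.0248]
w_small_center 0.69 [424. 158.  35.  32.] [ 0.4502 -0.0928]
w_small_center 0.6 [324.  24.  41.  35.] [ 0.3162 -0.2129]
w_mid_center 0.61 [506. 154.  11.  36.] [0.4365 0.049 ]
w_large_center 0.96 [493. 249.  37.  43.] [0.5743 0.0625]
w_large_center 0.61 [506. 154.  11.  33.] [0.4366 0.045 ]
```

View pics/case_c.png

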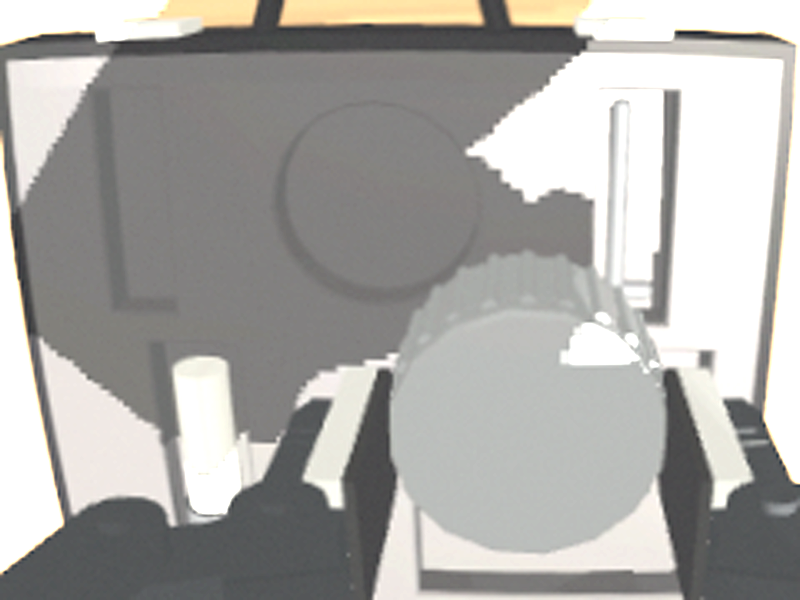

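```bash
python3 -m handwheel '[{"dp":[-0.003,-0.15,0],"rotation":[0,0,0]},{"dp":[-0.003,-0.218,0],"rotation":[0,0,0]},{"dp":[-0.003,-0.218,0.15],"rotation":[0,0,0]},{"dp":[-0.003,-0.218,0.3],"rotation":[0,0,0]},{"dp":[-0.003,-0.218,0.4],"rotation":[0,0,0]},{"dp":[-0.003,-0.218,0.48],"rotation":[0,0,0]},{"dp":[-0.003,-0.218,0.52],"rotation":[0,0,0]},{"dp":[-0.003,-0.218,0.56],"rotation":[0,0,0]},{"dp":[-0.003,-0.218,0.59],"rotation":[0,0,0]},{"dp":[-0.003,-0.218,0.61],"rotation":[0,0,0]},{"dp":[-0.003,-0.218,0.625],"rotation":[0,0,0]},{"dp":[-0.003,-0.218,0.635],"rotation":[0,0,0]}]'
```

```text
clock: 8.27
position: [0.4699, -0.3225, 0.0395]
eef_rot: [-180.0, 0.0, 179.7]
wrist_force: [0.5, 0.5, -0.7]
grip_width: 0.0419
finger_force: 30.8
```

```bash
python3 -m handwheel '[{"dp":[0,0,0.004],"rotation":[0,0,0]},{"dp":[0,0,0.004],"rotation":[0,0,0]},{"dp":[0,0,0.004],"rotation":[0,0,0]}]'
python3 -m handwheel '[{"dp":[0,0,0.004],"rotation":[0,0,0]},{"dp":[0,0,0.004],"rotation":[0,0,0]},{"dp":[0,0,0.004],"rotation":[0,0,0]},{"dp":[0,0,0.004],"rotation":[0,0,0]},{"dp":[0,0,0.004],"rotation":[0,0,0]}]' -0.5
python3 -m handwheel '[{"dp":[0,0,-0.1],"rotation":[0,0,0]},{"dp":[0,0,-0.25],"rotation":[0,0,0]},{"dp":[0,0,-0.4],"rotation":[0,0,0]},{"dp":[0,0,-0.5],"rotation":[0,0,0]},{"dp":[0,0,-0.6],"rotation":[0,0,0]},{"dp":[0,0.1,-0.6],"rotation":[0,0,0]},{"dp":[0,0.1,-0.6],"rotation":[0,0,0]}]' -1
python3 -c "
from h import *
look('cap_center',.047,'case2')"
```

```text
clock: 8.52
position: [0.4698, -0.3225, 0.0388]
eef_rot: [-180.0, 0.0, 179.7]
wrist_force: [-0.6, -0.1, -0.1]
grip_width: 0.0426
finger_force: 30.8
clock: 8.93
position: [0.4697, -0.3224, 0.0377]
eef_rot: [-180.0, 0.0, 179.7]
wrist_force: [-0.4, -0.3, 0.4]
grip_width: 0.0638
finger_force: 0.0
clock: 9.52
position: [0.47, -0.3008, 0.1591]
eef_rot: [-180.0, 0.1, 179.7]
wrist_force: [-0.3, -1.6, -0.1]
grip_width: 0.0853
finger_force: 0.0
cap_center 0.71 [234. 183.  48.  52.] circ 468.3 -322.7 23.8 ell [ 468.  -323.2] [42.6 46.7]
```

View pics/case2.png

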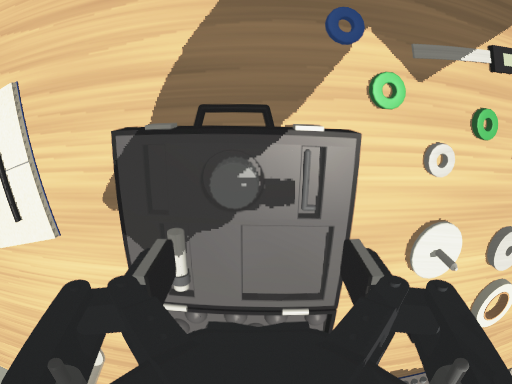

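Wrist view: the cap sits upright inside the pocket circle at px (234,183). Next the pan.

```bash
python3 -m handwheel '[{"dp":[-0.1,0.2,0],"rotation":[0,0,0]},{"dp":[-0.2,0.4,0],"rotation":[0,0,0]},{"dp":[-0.3,0.58,0],"rotation":[0,0,0]},{"dp":[-0.4,0.76,0],"rotation":[0,0,0]},{"dp":[-0.48,0.94,0],"rotation":[0,0,0]},{"dp":[-0.48,1,0],"rotation":[0,0,0]},{"dp":[-0.48,1,0],"rotation":[0,0,0]}]'
python3 -m handwheel '[{"dp":[0,0.13,0],"rotation":[0,0,0]},{"dp":[0,0.13,0],"rotation":[0,0,0]},{"dp":[0,0.13,0],"rotation":[0,0,0]}]'
python3 -c "
from h import *
look('pan_center',.015,'pan')
for n,z in (('w_large_center',.0185),('w_mid_center',.0145)): look(n,z)"
```

```text
clock: 10.2
position: [0.5673, -0.0999, 0.1568]
eef_rot: [179.9, -0.1, 179.9]
wrist_force: [-0.0, -1.2, -0.8]
grip_width: 0.0854
finger_force: 0.0
clock: 10.45
position: [0.5667, -0.0773, 0.1573]
eef_rot: [-180.0, -0.0, 179.7]
wrist_force: [-0.4, -0.2, -0.1]
grip_width: 0.0855
finger_force: 0.0
pan_center 0.93 [263. 175.  78.  76.] circ 566.9 -75.1 40.4 ell [566.9 -74.4] [77.3 78.3]
w_large_center 0.75 [394. 187.  55.  60.] circ 579.2 65.0 37.4 ell [577.5  65.6] [65.5 73.2]
w_large_center 0.67 [402.  56.  48.  45.] circ 440.3 65.7 26.8 ell [440.3  66.2] [46.5 52.4]
w_mid_center 0.74 [400.  56.  45.  47.] circ 438.8 68.4 27.0 ell [439.3  69. ] [48.5 53.3]
```

View pics/pan.png

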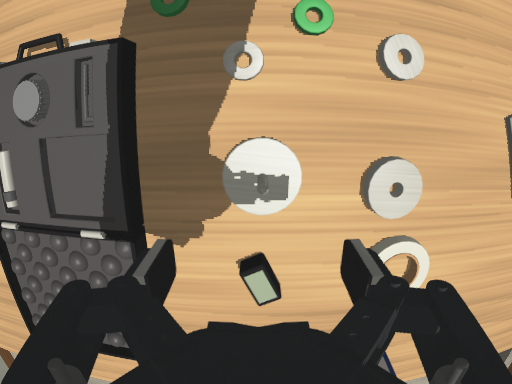

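Wrist view: the pan disc is at px (263,175) with its pin at about (262,183), clear of neighbours.

```bash
python3 -m handwheel '[{"dp":[-0.003,0.013,0.15],"rotation":[0,0,0]},{"dp":[-0.003,0.013,0.32],"rotation":[0,0,0]},{"dp":[-0.003,0.013,0.46],"rotation":[0,0,0]},{"dp":[-0.003,0.013,0.56],"rotation":[0,0,0]},{"dp":[-0.003,0.013,0.62],"rotation":[0,0,0]},{"dp":[-0.003,0.013,0.65],"rotation":[0,0,0]},{"dp":[-0.003,0.013,0.655],"rotation":[0,0,0]},{"dp":[-0.003,0.013,0.655],"rotation":[0,0,0]}]' -0.4 60
python3 -m handwheel '[{"dp":[0,0,0],"rotation":[0,0,0]},{"dp":[0,0,0],"rotation":[0,0,0]},{"dp":[0,0,0],"rotation":[0,0,0]},{"dp":[0,0,0],"rotation":[0,0,0]},{"dp":[0,0,0],"rotation":[0,0,0]},{"dp":[0,0,0],"rotation":[0,0,0]},{"dp":[0,0,0],"rotation":[0,0,0]},{"dp":[0,0,0],"rotation":[0,0,0]},{"dp":[0,0,0],"rotation":[0,0,0]},{"dp":[0,0,0],"rotation":[0,0,0]}]' 1 60
```

```text
clock: 11.42
position: [0.5678, -0.0746, 0.0269]
eef_rot: [-180.0, 0.0, 179.7]
wrist_force: [0.6, -0.2, -0.2]
grip_width: 0.0596
finger_force: 0.0
clock: 12.25
position: [0.5679, -0.0742, 0.0272]
eef_rot: [-180.0, 0.0, 179.7]
wrist_force: [0.1, 0.4, 5.9]
grip_width: 0.0078
finger_force: 59.0
```

```bash
python3 -m handwheel '[{"dp":[0,0,-0.05],"rotation":[0,0,0]},{"dp":[0,0,-0.15],"rotation":[0,0,0]},{"dp":[0,0,-0.27],"rotation":[0,0,0]},{"dp":[0,0,-0.4],"rotation":[0,0,0]},{"dp":[0,0.05,-0.53],"rotation":[0,0,0]},{"dp":[0.05,0.15,-0.64],"rotation":[0,0,0]},{"dp":[0.1,0.3,-0.65],"rotation":[0,0,0]},{"dp":[0.15,0.45,-0.65],"rotation":[0,0,0]},{"dp":[0.2,0.6,-0.65],"rotation":[0,0,0]},{"dp":[0.24,0.75,-0.65],"rotation":[0,0,0]},{"dp":[0.24,0.88,-0.65],"rotation":[0,0,0]},{"dp":[0.24,1,-0.65],"rotation":[0,0,0]}]'
python3 -m handwheel '[{"dp":[0,0.12,0],"rotation":[0,0,0]},{"dp":[0,0.22,0],"rotation":[0,0,0]},{"dp":[0,0.3,0],"rotation":[0,0,0]},{"dp":[0,0.35,0],"rotation":[0,0,0]},{"dp":[0,0.37,0],"rotation":[0,0,0]},{"dp":[0,0.37,0],"rotation":[0,0,0]}]'
python3 -c "
from h import *
look('cell_top',.01,'cell'); print(tool()[:3,3]); look('pan_center',.145)
im=cv2.imread('pics/cell.png');cv2.imwrite('pics/cell_c.png',cv2.resize(im[60:285,200:500],(800,600),interpolation=2))
"
```

```text
clock: 13.25
position: [0.5198, 0.1275, 0.1573]
eef_rot: [-180.0, 0.0, 179.7]
wrist_force: [-0.5, -0.5, -0.5]
grip_width: 0.0077
finger_force: 58.6
clock: 13.75
position: [0.521, 0.2004, 0.1567]
eef_rot: [-180.0, -0.0, 179.7]
wrist_force: [-1.1, -0.6, -1.5]
grip_width: 0.0079
finger_force: 58.5
[0.52112855 0.19935071 0.15669175]
pan_center 0.76 [259. 224. 139. 122.] circ 519.5 198.4 39.8 ell [514.9 198.4] [70.8 76.2]
```

View pics/cell_c.png

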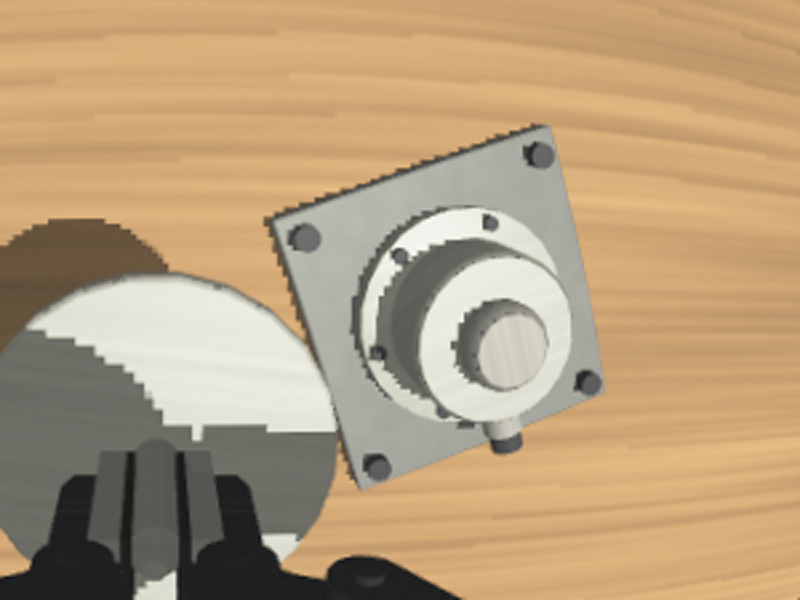

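Boss flat top is at about px (392,190); canister top centre is at about (386,187).

```bash
python3 -c "
from h import *
print(at('wrist',(392,189.7),.062),at('wrist',(385.6,187.1),.05))
print(at('wrist',(200+548/2.667,60+346/2.667),.062),at('wrist',(200+478/2.667,60+346/2.667),.062))
p=at('wrist',(392,189.7),.062);go(p[0],p[1],.1)"
```

```text
[0.52098425 0.31782674 0.062     ] [0.52206074 0.3167104  0.05      ]
[0.52110451 0.33199296 0.062     ] [0.52093499 0.30496897 0.062     ]
dp [0.005 0.594 0.284] pos [0.5212 0.1991 0.1567] rot [-180.    -0.   179.6]
```

```bash
python3 -m handwheel '[{"dp":[-0.005,0.1,0],"rotation":[0,0,0]},{"dp":[-0.005,0.25,0],"rotation":[0,0,0]},{"dp":[-0.005,0.4,0],"rotation":[0,0,0]},{"dp":[-0.005,0.52,0],"rotation":[0,0,0]},{"dp":[-0.005,0.595,0],"rotation":[0,0,0]},{"dp":[-0.005,0.595,0],"rotation":[0,0,0]},{"dp":[-0.005,0.595,0.1],"rotation":[0,0,0]},{"dp":[-0.005,0.595,0.2],"rotation":[0,0,0]},{"dp":[-0.005,0.595,0.27],"rotation":[0,0,0]},{"dp":[-0.005,0.595,0.3],"rotation":[0,0,0]},{"dp":[-0.005,0.595,0.3],"rotation":[0,0,0]}]'
python3 -c "
from h import *
go(.522,.319,.0812)
im=robot.grab_frame('scene');cv2.imwrite('pics/s1.png',cv2.resize(im[90:240,300:500,::-1],(800,600),interpolation=2))"
```

```text
clock: 14.87
position: [0.5223, 0.3176, 0.0954]
eef_rot: [-179.9, -0.1, 179.6]
wrist_force: [0.2, 0.2, -1.4]
grip_width: 0.0081
finger_force: 58.6
dp [0.002 0.007 0.071] pos [0.5223 0.3176 0.0954] rot [-1.799e+02 -1.000e-01  1.796e+02]
```

View pics/s1.png

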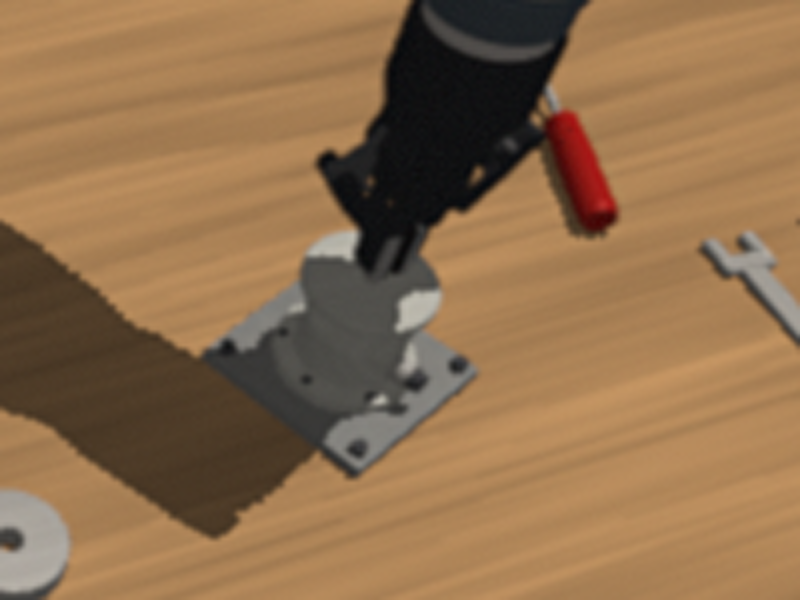

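The pan hovers over the boss and looks concentric. Lowering slowly.

```bash
python3 -m handwheel '[{"dp":[0,0.006,0.01],"rotation":[0,0,0]},{"dp":[0,0.006,0.02],"rotation":[0,0,0]},{"dp":[0,0.006,0.027],"rotation":[0,0,0]},{"dp":[0,0.006,0.034],"rotation":[0,0,0]},{"dp":[0,0.006,0.04],"rotation":[0,0,0]}]'
python3 -m handwheel '[{"dp":[0,0,0.005],"rotation":[0,0,0]},{"dp":[0,0,0.01],"rotation":[0,0,0]},{"dp":[0,0,0.015],"rotation":[0,0,0]},{"dp":[0,0,0.02],"rotation":[0,0,0]},{"dp":[0,0,0.023],"rotation":[0,0,0]},{"dp":[0,0,0.023],"rotation":[0,0,0]}]'
```

```text
clock: 15.33
position: [0.5229, 0.3202, 0.0889]
eef_rot: [180.0, 0.0, 179.7]
wrist_force: [-0.6, -0.5, -1.9]
grip_width: 0.0076
finger_force: 58.6
clock: 15.83
position: [0.5227, 0.3202, 0.0839]
eef_rot: [-180.0, -0.0, 179.7]
wrist_force: [0.6, -0.1, -1.4]
grip_width: 0.008
finger_force: 58.6
```

```bash
python3 -m handwheel '[{"dp":[0,0,0.003],"rotation":[0,0,0]},{"dp":[0,0,0.006],"rotation":[0,0,0]},{"dp":[0,0,0.008],"rotation":[0,0,0]},{"dp":[0,0,0.008],"rotation":[0,0,0]}]'
python3 -m handwheel '[{"dp":[0,0,0.002],"rotation":[0,0,0]},{"dp":[0,0,0.004],"rotation":[0,0,0]},{"dp":[0,0,0.004],"rotation":[0,0,0]}]'
```

```text
clock: 16.17
position: [0.5228, 0.3202, 0.0824]
eef_rot: [-180.0, -0.0, 179.7]
wrist_force: [-0.3, 0.6, -1.3]
grip_width: 0.0081
finger_force: 58.6
clock: 16.42
position: [0.5228, 0.3202, 0.0816]
eef_rot: [-180.0, -0.0, 179.7]
wrist_force: [0.1, 0.5, -1.7]
grip_width: 0.0075
finger_force: 58.6
```

```bash
python3 -m handwheel '[{"dp":[0,0,0.002],"rotation":[0,0,0]},{"dp":[0,0,0.003],"rotation":[0,0,0]},{"dp":[0,0,0.003],"rotation":[0,0,0]}]'
python3 -m handwheel '[{"dp":[0,0,0],"rotation":[0,0,0]},{"dp":[0,0,0],"rotation":[0,0,0]},{"dp":[0,0,0],"rotation":[0,0,0]},{"dp":[0,0,0],"rotation":[0,0,0]}]' 0.6
python3 -m handwheel '[{"dp":[0,0,-0.05],"rotation":[0,0,0]},{"dp":[0,0,-0.15],"rotation":[0,0,0]},{"dp":[0,0,-0.28],"rotation":[0,0,0]},{"dp":[0,0,-0.4],"rotation":[0,0,0]},{"dp":[0,0,-0.45],"rotation":[0,0,0]},{"dp":[0,0,-0.45],"rotation":[0,0,0]}]' -1
python3 -c "
from h import *
look('pan_center',.069,'seat')
im=cv2.imread('pics/seat.png');cv2.imwrite('pics/seat_c.png',cv2.resize(im[90:270,140:380],(800,600),interpolation=2))"
```

```text
clock: 16.67
position: [0.5229, 0.3202, 0.0812]
eef_rot: [180.0, 0.0, 179.7]
wrist_force: [0.2, -0.2, -0.3]
grip_width: 0.0081
finger_force: 58.7
clock: 17.0
position: [0.5229, 0.3202, 0.0812]
eef_rot: [180.0, 0.0, 179.7]
wrist_force: [-0.3, 0.1, -0.9]
grip_width: 0.0172
finger_force: 0.0
clock: 17.5
position: [0.5239, 0.3207, 0.1742]
eef_rot: [179.9, 0.3, 179.7]
wrist_force: [-0.2, 0.5, -0.1]
grip_width: 0.0852
finger_force: 0.0
pan_center 0.95 [257. 183.  94.  86.] circ 521.6 318.9 39.8 ell [521.7 319.2] [77.8 78.1]
```

View pics/seat_c.png

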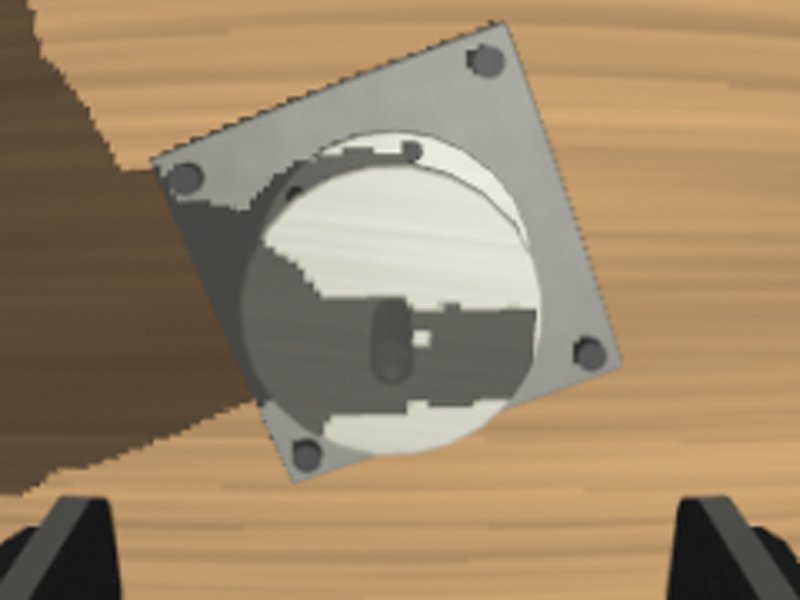

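The pan is seated level on the boss, with its disc centre at px (257,183). Next the large weight.

```bash
python3 -c "
from h import *
print(at('wrist',(257.6,200),.113))"
python3 -m handwheel '[{"dp":[-0.1,-0.2,0],"rotation":[0,0,0]},{"dp":[-0.2,-0.4,0],"rotation":[0,0,0]},{"dp":[-0.27,-0.6,0],"rotation":[0,0,0]},{"dp":[-0.27,-0.8,0],"rotation":[0,0,0]},{"dp":[-0.27,-1,0],"rotation":[0,0,0]}]'
python3 -m handwheel '[{"dp":[0,-0.2,0.1],"rotation":[0,0,0]},{"dp":[0,-0.27,0.1],"rotation":[0,0,0]},{"dp":[0,-0.27,0.1],"rotation":[0,0,0]},{"dp":[0,-0.27,0.1],"rotation":[0,0,0]}]'
python3 -c "
from h import *
look('w_large_center',.0185,'L')
go(.5775,.066)"
```

```text
[0.51816397 0.31883255 0.113     ]
clock: 18.02
position: [0.5755, 0.1211, 0.1687]
eef_rot: [-180.0, -0.2, 179.7]
wrist_force: [0.3, -0.4, -0.2]
grip_width: 0.0854
finger_force: 0.0
clock: 18.35
position: [0.5747, 0.068, 0.1495]
eef_rot: [180.0, -0.2, 179.5]
wrist_force: [0.1, 1.6, -0.7]
grip_width: 0.0854
finger_force: 0.0
w_large_center 0.74 [262. 184.  71.  66.] circ 578.1 69.3 34.5 ell [578.1  69. ] [66.1 67.4]
dp [-0.012 -0.018 -0.   ] pos [0.5752 0.0696 0.1504] rot [ 1.800e+02 -1.000e-01  1.797e+02]
```

View pics/L.png

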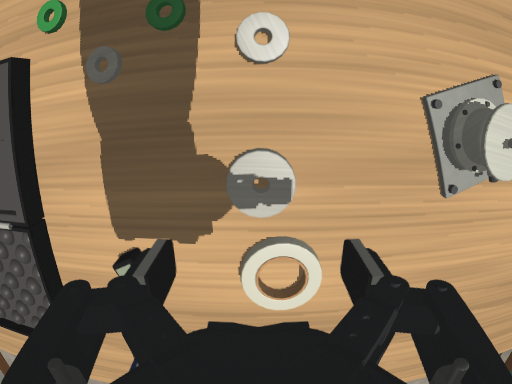

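Wrist view: the large weight is at px (262,184) between the fingers, with the tape roll outside their path. Averaging a few readings against noise.

```bash
cat >> h.py <<'E'
def avg(n,z,k=5,off=(.001,.0011)):
    Q=[];t=[]
    for i in range(k):
        T=tool(); robot.grab_frame('wrist'); M=robot.masks_of('wrist',n)
        t.append(tool()[:3,3]); t.append(T[:3,3])
        if not M: continue
        # nearest to image of the tool axis
        m=min(M,key=lambda m:np.hypot(m['extent'][0]-258,m['extent'][1]-187))
        c=max(cv2.findContours(m['pixels'].astype(np.uint8),0,1)[0],key=cv2.contourArea)[:,0]
        P=np.array([at('wrist',p,z,T)[:2] for p in c]); Q.append(cv2.minEnclosingCircle((P*1000).astype(np.float32)))
    c=np.median([q[0] for q in Q],0)/1000; t=np.mean(t,0)
    print(n,'cam',c.round(4),'sd',np.std([q[0] for q in Q],0).round(1),'r',round(np.median([q[1] for q in Q]),1),'tcp',t.round(4),'=> dp xy',round(-(c[0]+off[0]-t[0])/.2,4),round((c[1]+off[1]-t[1])/.2,4),'z',t[2].round(4))
E
python3 -c "
from h import *
avg('w_large_center',.0185)"
```

```text
w_large_center cam [0.5778 0.0691] sd [0.2 0.3] r 34.8 tcp [0.5754 0.0698 0.151 ] => dp xy -0.0172 0.0021 z 0.151
```

```bash
python3 -m handwheel '[{"dp":[-0.017,0.002,0.12],"rotation":[0,0,0]},{"dp":[-0.017,0.002,0.3],"rotation":[0,0,0]},{"dp":[-0.017,0.002,0.46],"rotation":[0,0,0]},{"dp":[-0.017,0.002,0.58],"rotation":[0,0,0]},{"dp":[-0.017,0.002,0.66],"rotation":[0,0,0]},{"dp":[-0.017,0.002,0.71],"rotation":[0,0,0]},{"dp":[-0.017,0.002,0.735],"rotation":[0,0,0]},{"dp":[-0.017,0.002,0.75],"rotation":[0,0,0]},{"dp":[-0.017,0.002,0.76],"rotation":[0,0,0]},{"dp":[-0.017,0.002,0.76],"rotation":[0,0,0]}]' -1 80
python3 -m handwheel '[{"dp":[0,0,0],"rotation":[0,0,0]},{"dp":[0,0,0],"rotation":[0,0,0]},{"dp":[0,0,0],"rotation":[0,0,0]},{"dp":[0,0,0],"rotation":[0,0,0]},{"dp":[0,0,0],"rotation":[0,0,0]},{"dp":[0,0,0],"rotation":[0,0,0]}]' 1 80
```

```text
clock: 19.78
position: [0.5793, 0.0693, -0.0003]
eef_rot: [180.0, 0.1, 179.7]
wrist_force: [-0.1, -0.2, 0.2]
grip_width: 0.0857
finger_force: 0.0
clock: 20.28
position: [0.5794, 0.0696, 0.0012]
eef_rot: [180.0, 0.2, 179.7]
wrist_force: [-4.4, 0.9, 14.7]
grip_width: 0.065
finger_force: 84.3
```

```bash
python3 -m handwheel '[{"dp":[0,0,0],"rotation":[0,0,0]},{"dp":[0,0,0],"rotation":[0,0,0]},{"dp":[0,0,0],"rotation":[0,0,0]}]'
python3 -m handwheel '[{"dp":[0,0,-0.03],"rotation":[0,0,0]},{"dp":[0,0,-0.09],"rotation":[0,0,0]},{"dp":[0,0,-0.15],"rotation":[0,0,0]},{"dp":[0,0,-0.15],"rotation":[0,0,0]},{"dp":[0,0,-0.15],"rotation":[0,0,0]}]'
```

```text
clock: 20.53
position: [0.5794, 0.0696, 0.0012]
eef_rot: [180.0, 0.2, 179.7]
wrist_force: [-4.6, 1.3, 14.2]
grip_width: 0.0652
finger_force: 84.3
clock: 20.95
position: [0.579, 0.0693, 0.0294]
eef_rot: [-180.0, 0.1, 179.7]
wrist_force: [-0.0, 0.2, -4.3]
grip_width: 0.0651
finger_force: 89.7
```

```bash
python3 -m handwheel '[{"dp":[0,0,-0.06],"rotation":[0,0,0]},{"dp":[0,0,-0.18],"rotation":[0,0,0]},{"dp":[0,0,-0.32],"rotation":[0,0,0]},{"dp":[0.02,0.05,-0.46],"rotation":[0,0,0]},{"dp":[0.06,0.15,-0.58],"rotation":[0,0,0]},{"dp":[0.11,0.29,-0.65],"rotation":[0,0,0]},{"dp":[0.16,0.43,-0.65],"rotation":[0,0,0]},{"dp":[0.2,0.57,-0.65],"rotation":[0,0,0]},{"dp":[0.24,0.71,-0.65],"rotation":[0,0,0]},{"dp":[0.27,0.83,-0.65],"rotation":[0,0,0]},{"dp":[0.281,0.93,-0.65],"rotation":[0,0,0]},{"dp":[0.281,1,-0.65],"rotation":[0,0,0]}]'
python3 -m handwheel '[{"dp":[0,0.1,0],"rotation":[0,0,0]},{"dp":[0,0.18,0],"rotation":[0,0,0]},{"dp":[0,0.23,0],"rotation":[0,0,0]},{"dp":[0,0.253,0],"rotation":[0,0,0]},{"dp":[0,0.253,0],"rotation":[0,0,0]},{"dp":[0,0.253,0],"rotation":[0,0,0]}]'
python3 -c "
from h import *
avg('w_large_center',.1775,4)
avg('pan_center',.069,1)
im=robot.grab_frame('wrist');cv2.imwrite('pics/p1.png',cv2.resize(im[90:315,110:410,::-1],(800,600),interpolation=2))"
```

```text
clock: 21.95
position: [0.5226, 0.2714, 0.158]
eef_rot: [-180.0, -0.1, 179.8]
wrist_force: [0.9, 0.1, -4.6]
grip_width: 0.0649
finger_force: 90.3
clock: 22.45
position: [0.524, 0.3198, 0.1588]
eef_rot: [-180.0, -0.0, 179.7]
wrist_force: [0.2, -0.8, -4.6]
grip_width: 0.065
finger_force: 90.3
w_large_center cam [0.5207 0.318 ] sd [0.2 0.5] r 35.3 tcp [0.5241 0.3196 0.1591] => dp xy 0.012 -0.0026 z 0.1591
pan_center cam [0.5209 0.3196] sd [0. 0.] r 39.5 tcp [0.5241 0.32   0.1592] => dp xy 0.0111 0.0035 z 0.1592
```

View pics/p1.png

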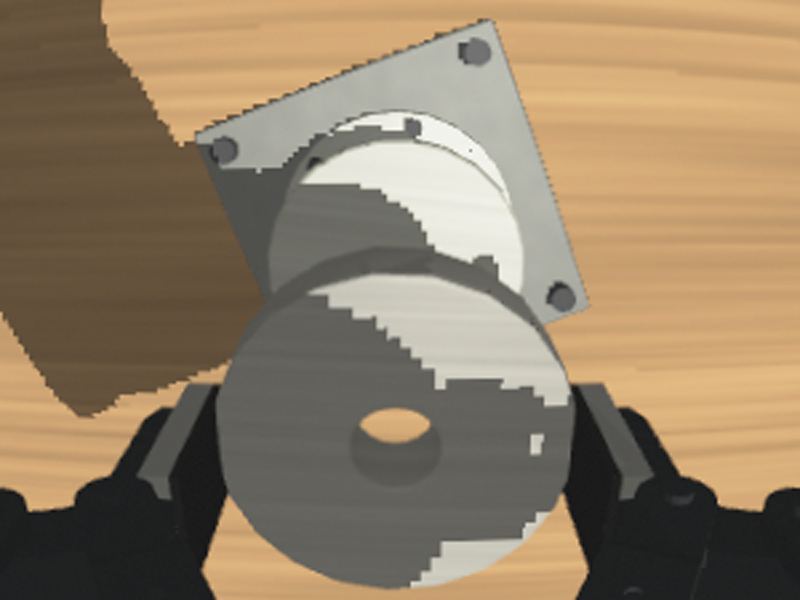

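```bash
python3 -c "
from h import *
for r in (444,447,450): print(at('wrist',(258.3,90+r/2.667),.1764))
print(tool()[:3,3])"
```

```text
[0.5228092  0.31926202 0.1764    ]
[0.52343669 0.31925875 0.1764    ]
[0.52406692 0.31925547 0.1764    ]
[0.52402346 0.32014615 0.15915094]
```

```bash
python3 -m handwheel '[{"dp":[0.007,0.001,0],"rotation":[0,0,0]},{"dp":[0.007,0.001,0.05],"rotation":[0,0,0]},{"dp":[0.007,0.001,0.1],"rotation":[0,0,0]},{"dp":[0.007,0.001,0.15],"rotation":[0,0,0]},{"dp":[0.007,0.001,0.19],"rotation":[0,0,0]},{"dp":[0.007,0.001,0.21],"rotation":[0,0,0]},{"dp":[0.007,0.001,0.21],"rotation":[0,0,0]},{"dp":[0.007,0.001,0.21],"rotation":[0,0,0]}]'
python3 -c "
from h import *
im=robot.grab_frame('wrist');cv2.imwrite('pics/p2.png',cv2.resize(im[180:330,160:360,::-1],(800,600),interpolation=2))
T=tool();print(T[:3,3])
im=robot.grab_frame('wrist');T2=tool();print(T2[:3,3])"
```

```text
clock: 23.67
position: [0.5225, 0.3204, 0.1168]
eef_rot: [-180.0, -0.0, 179.7]
wrist_force: [-0.6, 0.8, -4.3]
grip_width: 0.0647
finger_force: 90.3
[0.52279394 0.32053374 0.11726075]
[0.52286844 0.32059116 0.11748319]
```

View pics/p2.png

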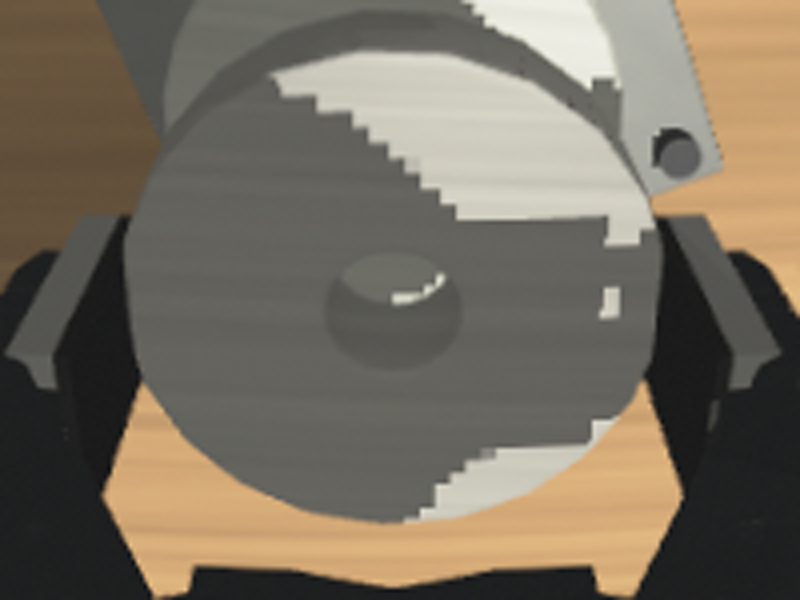

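The hole shows only pan beyond it; the pin is hidden behind the near wall from this angle, as geometry predicts. Lowering slowly while watching force.

```bash
python3 -m handwheel '[{"dp":[0,-0.001,0.008],"rotation":[0,0,0]},{"dp":[0,-0.001,0.016],"rotation":[0,0,0]},{"dp":[0,-0.001,0.024],"rotation":[0,0,0]},{"dp":[0,-0.001,0.032],"rotation":[0,0,0]},{"dp":[0,-0.001,0.032],"rotation":[0,0,0]}]'
```

```text
clock: 24.18
position: [0.5225, 0.3202, 0.1103]
eef_rot: [-180.0, -0.0, 179.7]
wrist_force: [0.2, -0.1, -4.1]
grip_width: 0.0648
finger_force: 90.3
```

```bash
python3 -m handwheel '[{"dp":[0,0,0.01],"rotation":[0,0,0]},{"dp":[0,0,0.02],"rotation":[0,0,0]},{"dp":[0,0,0.03],"rotation":[0,0,0]},{"dp":[0,0,0.04],"rotation":[0,0,0]},{"dp":[0,0,0.05],"rotation":[0,0,0]},{"dp":[0,0,0.05],"rotation":[0,0,0]}]'
python3 -m handwheel '[{"dp":[0,0,0.015],"rotation":[0,0,0]},{"dp":[0,0,0.03],"rotation":[0,0,0]},{"dp":[0,0,0.045],"rotation":[0,0,0]},{"dp":[0,0,0.06],"rotation":[0,0,0]},{"dp":[0,0,0.075],"rotation":[0,0,0]},{"dp":[0,0,0.085],"rotation":[0,0,0]},{"dp":[0,0,0.085],"rotation":[0,0,0]}]'
```

```text
clock: 24.68
position: [0.5224, 0.3202, 0.1001]
eef_rot: [-180.0, -0.0, 179.7]
wrist_force: [-0.2, 0.7, -5.6]
grip_width: 0.0651
finger_force: 90.3
clock: 25.27
position: [0.5224, 0.3201, 0.0831]
eef_rot: [-180.0, -0.0, 179.7]
wrist_force: [-0.0, 0.0, -5.5]
grip_width: 0.0648
finger_force: 90.3
```

To .0702 remain 13 mm.

```bash
python3 -m handwheel '[{"dp":[0,0,0.01],"rotation":[0,0,0]},{"dp":[0,0,0.02],"rotation":[0,0,0]},{"dp":[0,0,0.03],"rotation":[0,0,0]},{"dp":[0,0,0.04],"rotation":[0,0,0]},{"dp":[0,0,0.047],"rotation":[0,0,0]},{"dp":[0,0,0.053],"rotation":[0,0,0]},{"dp":[0,0,0.053],"rotation":[0,0,0]}]'
python3 -m handwheel '[{"dp":[0,0,0.003],"rotation":[0,0,0]},{"dp":[0,0,0.006],"rotation":[0,0,0]},{"dp":[0,0,0.006],"rotation":[0,0,0]}]'
```

```text
clock: 25.85
position: [0.5225, 0.3202, 0.0728]
eef_rot: [-180.0, -0.0, 179.7]
wrist_force: [-0.5, -0.3, -4.7]
grip_width: 0.065
finger_force: 90.3
clock: 26.1
position: [0.5226, 0.3203, 0.0718]
eef_rot: [180.0, 0.0, 179.7]
wrist_force: [0.1, 0.0, -4.8]
grip_width: 0.0649
finger_force: 90.3
```

```bash
python3 -m handwheel '[{"dp":[0,0,0.003],"rotation":[0,0,0]},{"dp":[0,0,0.005],"rotation":[0,0,0]},{"dp":[0,0,0.005],"rotation":[0,0,0]}]'
python3 -m handwheel '[{"dp":[0,0,0.002],"rotation":[0,0,0]},{"dp":[0,0,0.004],"rotation":[0,0,0]},{"dp":[0,0,0.004],"rotation":[0,0,0]}]'
```

```text
clock: 26.35
position: [0.5226, 0.3203, 0.0708]
eef_rot: [-180.0, -0.0, 179.7]
wrist_force: [-0.7, -0.4, -5.0]
grip_width: 0.0646
finger_force: 90.3
clock: 26.6
position: [0.5226, 0.3203, 0.0705]
eef_rot: [180.0, 0.0, 179.7]
wrist_force: [-0.8, -1.5, 0.3]
grip_width: 0.0647
finger_force: 90.8
```

Touched down. Releasing and checking.

```bash
python3 -m handwheel '[{"dp":[0,0,0],"rotation":[0,0,0]},{"dp":[0,0,0],"rotation":[0,0,0]},{"dp":[0,0,0],"rotation":[0,0,0]},{"dp":[0,0,0],"rotation":[0,0,0]},{"dp":[0,0,0],"rotation":[0,0,0]}]' -1
python3 -m handwheel '[{"dp":[0,0,-0.05],"rotation":[0,0,0]},{"dp":[0,0,-0.15],"rotation":[0,0,0]},{"dp":[0,0,-0.3],"rotation":[0,0,0]},{"dp":[0,0,-0.45],"rotation":[0,0,0]},{"dp":[0,0,-0.52],"rotation":[0,0,0]},{"dp":[0,0,-0.52],"rotation":[0,0,0]},{"dp":[0,0,-0.52],"rotation":[0,0,0]}]'
python3 -c "
from h import *
avg('w_large_center',.0875,3); avg('pan_center',.069,2)
im=robot.grab_frame('wrist');cv2.imwrite('pics/p3.png',cv2.resize(im[100:280,140:380,::-1],(800,600),interpolation=2))"
```

```text
clock: 27.02
position: [0.5228, 0.3203, 0.0702]
eef_rot: [180.0, 0.0, 179.7]
wrist_force: [0.5, 0.2, 0.5]
grip_width: 0.0856
finger_force: 0.0
clock: 27.6
position: [0.5229, 0.3204, 0.1753]
eef_rot: [179.9, 0.1, 179.7]
wrist_force: [-0.3, 0.4, -0.8]
grip_width: 0.0856
finger_force: 0.0
w_large_center cam [0.5211 0.3185] sd [0.1 0.1] r 34.6 tcp [0.5223 0.3201 0.1735] => dp xy 0.0008 -0.0025 z 0.1735
pan_center cam [0.5204 0.3193] sd [0.3 0.2] r 39.5 tcp [0.5224 0.3202 0.1734] => dp xy 0.0051 0.0011 z 0.1734
```

View pics/p3.png

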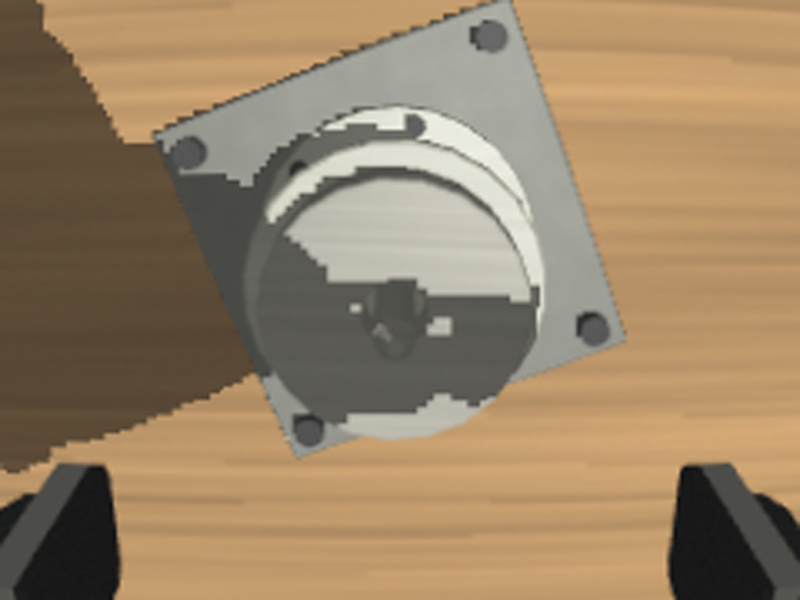

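The large weight lies flat on the pan with the pin coming up through its hole, px (259,195). Next the mid weight; I've used all 14 views, so from here I work from numbers only.

```bash
python3 -m handwheel '[{"dp":[0.1,-0.2,0],"rotation":[0,0,0]},{"dp":[0.2,-0.38,0],"rotation":[0,0,0]},{"dp":[0.3,-0.55,0],"rotation":[0,0,0]},{"dp":[0.38,-0.73,0],"rotation":[0,0,0]},{"dp":[0.407,-0.92,0],"rotation":[0,0,0]},{"dp":[0.407,-1,0],"rotation":[0,0,0]}]'
python3 -m handwheel '[{"dp":[0,-0.2,0.1],"rotation":[0,0,0]},{"dp":[0,-0.255,0.1],"rotation":[0,0,0]},{"dp":[0,-0.255,0.1],"rotation":[0,0,0]},{"dp":[0,-0.255,0.1],"rotation":[0,0,0]},{"dp":[0,-0.255,0.1],"rotation":[0,0,0]}]'
python3 -c "
from h import *
avg('w_mid_center',.0145); print([np.round(m['extent']) for m in robot.masks_of('wrist','w_mid_center')])"
```

```text
clock: 28.65
position: [0.4382, 0.118, 0.1745]
eef_rot: [-180.0, 0.0, 179.6]
wrist_force: [0.8, -0.3, -0.0]
grip_width: 0.0855
finger_force: 0.0
clock: 29.07
position: [0.4401, 0.0701, 0.1544]
eef_rot: [180.0, 0.0, 179.7]
wrist_force: [-0.1, -0.7, 0.1]
grip_width: 0.0852
finger_force: 0.0
w_mid_center cam [0.4367 0.0717] sd [0.3 0.3] r 24.8 tcp [0.4399 0.0703 0.1542] => dp xy 0.0113 0.0123 z 0.1542
[array([262., 173.,  46.,  49.])]
```

```bash
python3 -m handwheel '[{"dp":[0.011,0.012,0.12],"rotation":[0,0,0]},{"dp":[0.011,0.012,0.3],"rotation":[0,0,0]},{"dp":[0.011,0.012,0.46],"rotation":[0,0,0]},{"dp":[0.011,0.012,0.58],"rotation":[0,0,0]},{"dp":[0.011,0.012,0.66],"rotation":[0,0,0]},{"dp":[0.011,0.012,0.71],"rotation":[0,0,0]},{"dp":[0.011,0.012,0.735],"rotation":[0,0,0]},{"dp":[0.011,0.012,0.75],"rotation":[0,0,0]},{"dp":[0.011,0.012,0.76],"rotation":[0,0,0]},{"dp":[0.011,0.012,0.76],"rotation":[0,0,0]}]' -0.7 50
python3 -m handwheel '[{"dp":[0,0,0],"rotation":[0,0,0]},{"dp":[0,0,0],"rotation":[0,0,0]},{"dp":[0,0,0],"rotation":[0,0,0]},{"dp":[0,0,0],"rotation":[0,0,0]},{"dp":[0,0,0],"rotation":[0,0,0]},{"dp":[0,0,0],"rotation":[0,0,0]},{"dp":[0,0,0],"rotation":[0,0,0]}]' 1 50
```

```text
clock: 30.45
position: [0.4379, 0.0721, 0.0023]
eef_rot: [180.0, 0.0, 179.7]
wrist_force: [-0.1, -0.9, -0.2]
grip_width: 0.0729
finger_force: 0.0
clock: 31.03
position: [0.4381, 0.0722, 0.0032]
eef_rot: [-180.0, 0.1, 179.7]
wrist_force: [-2.2, 0.4, 11.3]
grip_width: 0.0473
finger_force: 49.5
```

```bash
python3 -m handwheel '[{"dp":[0,0,-0.05],"rotation":[0,0,0]},{"dp":[0,0,-0.16],"rotation":[0,0,0]},{"dp":[0,0,-0.3],"rotation":[0,0,0]},{"dp":[0,0,-0.46],"rotation":[0,0,0]},{"dp":[-0.05,0.05,-0.61],"rotation":[0,0,0]},{"dp":[-0.1,0.16,-0.73],"rotation":[0,0,0]},{"dp":[-0.16,0.31,-0.78],"rotation":[0,0,0]},{"dp":[-0.22,0.46,-0.78],"rotation":[0,0,0]},{"dp":[-0.28,0.61,-0.78],"rotation":[0,0,0]},{"dp":[-0.34,0.75,-0.78],"rotation":[0,0,0]},{"dp":[-0.39,0.88,-0.78],"rotation":[0,0,0]},{"dp":[-0.423,1,-0.78],"rotation":[0,0,0]}]'
python3 -m handwheel '[{"dp":[0,0.1,0],"rotation":[0,0,0]},{"dp":[0,0.17,0],"rotation":[0,0,0]},{"dp":[0,0.22,0],"rotation":[0,0,0]},{"dp":[0,0.24,0],"rotation":[0,0,0]},{"dp":[0,0.24,0],"rotation":[0,0,0]},{"dp":[0,0.24,0],"rotation":[0,0,0]},{"dp":[0,0.24,0],"rotation":[0,0,0]}]'
python3 -c "
from h import *
avg('w_mid_center',.170,4)
go(.5227,.3202,.1165)"
```

```text
clock: 32.03
position: [0.5238, 0.2733, 0.1581]
eef_rot: [180.0, 0.0, 179.7]
wrist_force: [0.5, -0.1, -1.9]
grip_width: 0.0472
finger_force: 52.3
clock: 32.62
position: [0.5236, 0.3188, 0.1583]
eef_rot: [-180.0, 0.0, 179.6]
wrist_force: [-0.8, -0.1, -1.7]
grip_width: 0.0476
finger_force: 52.3
w_mid_center cam [0.5205 0.3182] sd [11.8  0.6] r 26.3 tcp [0.5237 0.3191 0.1582] => dp xy 0.0108 0.0014 z 0.1582
dp [0.005 0.004 0.208] pos [0.5237 0.3195 0.1581] rot [180.    0.  179.7]
```

```bash
python3 -m handwheel '[{"dp":[0.004,0.004,0],"rotation":[0,0,0]},{"dp":[0.004,0.004,0.05],"rotation":[0,0,0]},{"dp":[0.004,0.004,0.1],"rotation":[0,0,0]},{"dp":[0.004,0.004,0.15],"rotation":[0,0,0]},{"dp":[0.004,0.004,0.18],"rotation":[0,0,0]},{"dp":[0.004,0.004,0.2],"rotation":[0,0,0]},{"dp":[0.004,0.004,0.2],"rotation":[0,0,0]},{"dp":[0.004,0.004,0.2],"rotation":[0,0,0]}]'
python3 -m handwheel '[{"dp":[0,0,0.008],"rotation":[0,0,0]},{"dp":[0,0,0.016],"rotation":[0,0,0]},{"dp":[0,0,0.024],"rotation":[0,0,0]},{"dp":[0,0,0.032],"rotation":[0,0,0]},{"dp":[0,0,0.032],"rotation":[0,0,0]}]'
```

```text
clock: 33.68
position: [0.5228, 0.3204, 0.1179]
eef_rot: [-180.0, -0.0, 179.7]
wrist_force: [-0.4, 0.3, -1.8]
grip_width: 0.0471
finger_force: 52.3
clock: 34.1
position: [0.5227, 0.3204, 0.1114]
eef_rot: [-180.0, -0.0, 179.7]
wrist_force: [0.3, -0.6, -2.2]
grip_width: 0.0474
finger_force: 52.3
```

Bottom now ≈4.5 mm below the pin top with no contact. Continuing to .0925, then fine steps.

```bash
python3 -m handwheel '[{"dp":[0,0,0.01],"rotation":[0,0,0]},{"dp":[0,0,0.022],"rotation":[0,0,0]},{"dp":[0,0,0.036],"rotation":[0,0,0]},{"dp":[0,0,0.05],"rotation":[0,0,0]},{"dp":[0,0,0.064],"rotation":[0,0,0]},{"dp":[0,0,0.076],"rotation":[0,0,0]},{"dp":[0,0,0.085],"rotation":[0,0,0]},{"dp":[0,0,0.09],"rotation":[0,0,0]},{"dp":[0,0,0.09],"rotation":[0,0,0]}]'
python3 -m handwheel '[{"dp":[0,0,0.003],"rotation":[0,0,0]},{"dp":[0,0,0.006],"rotation":[0,0,0]},{"dp":[0,0,0.006],"rotation":[0,0,0]}]'
```

```text
clock: 34.85
position: [0.5227, 0.3204, 0.0934]
eef_rot: [-180.0, -0.0, 179.7]
wrist_force: [0.6, -0.5, -2.2]
grip_width: 0.0475
finger_force: 52.3
clock: 35.1
position: [0.5228, 0.3205, 0.0925]
eef_rot: [180.0, 0.0, 179.7]
wrist_force: [0.1, 0.4, -1.5]
grip_width: 0.0474
finger_force: 52.3
```

```bash
python3 -m handwheel '[{"dp":[0,0,0.003],"rotation":[0,0,0]},{"dp":[0,0,0.005],"rotation":[0,0,0]},{"dp":[0,0,0.005],"rotation":[0,0,0]}]'
python3 -m handwheel '[{"dp":[0,0,0.002],"rotation":[0,0,0]},{"dp":[0,0,0.004],"rotation":[0,0,0]},{"dp":[0,0,0.004],"rotation":[0,0,0]}]'
```

```text
clock: 35.35
position: [0.5228, 0.3205, 0.0914]
eef_rot: [180.0, -0.0, 179.7]
wrist_force: [0.7, -0.7, -2.3]
grip_width: 0.0472
finger_force: 52.3
clock: 35.6
position: [0.5229, 0.3205, 0.0909]
eef_rot: [180.0, 0.0, 179.7]
wrist_force: [-0.6, -0.4, -0.1]
grip_width: 0.047
finger_force: 52.5
```

```bash
python3 -m handwheel '[{"dp":[0,0,0.002],"rotation":[0,0,0]},{"dp":[0,0,0.002],"rotation":[0,0,0]}]'
python3 -m handwheel '[{"dp":[0,0,0],"rotation":[0,0,0]},{"dp":[0,0,0],"rotation":[0,0,0]},{"dp":[0,0,0],"rotation":[0,0,0]},{"dp":[0,0,0],"rotation":[0,0,0]},{"dp":[0,0,0],"rotation":[0,0,0]}]' -0.7
python3 -m handwheel '[{"dp":[0,0,-0.05],"rotation":[0,0,0]},{"dp":[0,0,-0.15],"rotation":[0,0,0]},{"dp":[0,0,-0.3],"rotation":[0,0,0]},{"dp":[0,0,-0.42],"rotation":[0,0,0]},{"dp":[0,0,-0.42],"rotation":[0,0,0]},{"dp":[0,0,-0.42],"rotation":[0,0,0]}]'
python3 -c "
from h import *
avg('w_mid_center',.102,4); avg('w_large_center',.0875,2)"
```

```text
clock: 35.77
position: [0.5229, 0.3205, 0.0909]
eef_rot: [180.0, 0.0, 179.7]
wrist_force: [-1.2, -0.7, 3.7]
grip_width: 0.0474
finger_force: 52.9
clock: 36.18
position: [0.5228, 0.3205, 0.0902]
eef_rot: [-180.0, -0.0, 179.7]
wrist_force: [-0.3, -0.0, 0.2]
grip_width: 0.0726
finger_force: 0.0
clock: 36.68
position: [0.5235, 0.3208, 0.1764]
eef_rot: [179.9, 0.2, 179.7]
wrist_force: [0.3, 0.1, -1.3]
grip_width: 0.0725
finger_force: 0.0
w_mid_center cam [0.5211 0.3191] sd [0.1 0.3] r 25.4 tcp [0.5226 0.3204 0.1739] => dp xy 0.0026 -0.0007 z 0.1739
w_large_center cam [0.5211 0.3188] sd [0.1 0. ] r 34.7 tcp [0.5227 0.3204 0.1739] => dp xy 0.0031 -0.0025 z 0.1739
```

```bash
python3 -m handwheel '[{"dp":[0.1,-0.2,0],"rotation":[0,0,0]},{"dp":[0.2,-0.38,0],"rotation":[0,0,0]},{"dp":[0.28,-0.57,0],"rotation":[0,0,0]},{"dp":[0.34,-0.76,0],"rotation":[0,0,0]},{"dp":[0.366,-0.96,0],"rotation":[0,0,0]},{"dp":[0.366,-1,0],"rotation":[0,0,0]}]'
python3 -m handwheel '[{"dp":[0,-0.2,0],"rotation":[0,0,0]},{"dp":[0,-0.4,0],"rotation":[0,0,0]},{"dp":[0,-0.6,0],"rotation":[0,0,0]},{"dp":[0,-0.8,0.05],"rotation":[0,0,0]},{"dp":[0,-0.97,0.1],"rotation":[0,0,0]},{"dp":[0,-1,0.1],"rotation":[0,0,0]}]'
python3 -m handwheel '[{"dp":[0,-0.06,0],"rotation":[0,0,0]},{"dp":[0,-0.06,0],"rotation":[0,0,0]},{"dp":[0,-0.06,0],"rotation":[0,0,0]},{"dp":[0,-0.06,0],"rotation":[0,0,0]}]'
python3 -c "
from h import *
avg('w_small_center',.012)
im=robot.grab_frame('wrist')
for m in robot.masks_of('wrist','w_small_center'): print(round(m['conf'],2),np.round(m['extent']),im[m['pixels']].mean(0).round())"
```

```text
clock: 37.78
position: [0.4469, 0.117, 0.1747]
eef_rot: [-179.9, 0.0, 179.5]
wrist_force: [2.1, 1.8, 0.0]
grip_width: 0.0722
finger_force: 0.0
clock: 38.28
position: [0.4471, -0.0831, 0.1529]
eef_rot: [-180.0, -0.1, 179.5]
wrist_force: [0.1, -0.4, -0.2]
grip_width: 0.073
finger_force: 0.0
clock: 38.62
position: [0.4474, -0.0904, 0.1544]
eef_rot: [180.0, 0.0, 179.7]
wrist_force: [0.1, 0.0, -0.1]
grip_width: 0.0727
finger_force: 0.0
w_small_center cam [ 0.4501 -0.0923] sd [18.7 27.3] r 20.3 tcp [ 0.4474 -0.0905  0.1544] => dp xy -0.0186 -0.0031 z 0.1544
0.94 [258. 180.  39.  42.] [139. 137. 129.]
0.71 [326. 132.  43.  39.] [100. 186. 110.]
0.67 [182. 112.  42.  40.] [45. 85. 49.]
0.67 [139.  50.  38.  38.] [ 39.  60. 102.]
```

The target at px (258,180) is grey (139,137,129). The others are green and blue, so they stay put.

```bash
python3 -m handwheel '[{"dp":[-0.018,-0.003,0.12],"rotation":[0,0,0]},{"dp":[-0.018,-0.003,0.3],"rotation":[0,0,0]},{"dp":[-0.018,-0.003,0.46],"rotation":[0,0,0]},{"dp":[-0.018,-0.003,0.58],"rotation":[0,0,0]},{"dp":[-0.018,-0.003,0.66],"rotation":[0,0,0]},{"dp":[-0.018,-0.003,0.71],"rotation":[0,0,0]},{"dp":[-0.018,-0.003,0.735],"rotation":[0,0,0]},{"dp":[-0.018,-0.003,0.75],"rotation":[0,0,0]},{"dp":[-0.018,-0.003,0.762],"rotation":[0,0,0]},{"dp":[-0.018,-0.003,0.762],"rotation":[0,0,0]}]' -0.5 40
python3 -m handwheel '[{"dp":[0,0,0],"rotation":[0,0,0]},{"dp":[0,0,0],"rotation":[0,0,0]},{"dp":[0,0,0],"rotation":[0,0,0]},{"dp":[0,0,0],"rotation":[0,0,0]},{"dp":[0,0,0],"rotation":[0,0,0]},{"dp":[0,0,0],"rotation":[0,0,0]},{"dp":[0,0,0],"rotation":[0,0,0]}]' 1 40
```

```text
clock: 40.05
position: [0.4512, -0.0919, 0.0021]
eef_rot: [-180.0, 0.0, 179.7]
wrist_force: [-0.6, 0.3, -0.5]
grip_width: 0.064
finger_force: 0.0
clock: 40.63
position: [0.4513, -0.0919, 0.0028]
eef_rot: [-180.0, 0.1, 179.7]
wrist_force: [-1.7, 0.6, 6.2]
grip_width: 0.0379
finger_force: 39.2
```

```bash
python3 -m handwheel '[{"dp":[0,0,-0.05],"rotation":[0,0,0]},{"dp":[0,0,-0.16],"rotation":[0,0,0]},{"dp":[0,0,-0.3],"rotation":[0,0,0]},{"dp":[0,0,-0.46],"rotation":[0,0,0]},{"dp":[-0.05,0.05,-0.61],"rotation":[0,0,0]},{"dp":[-0.1,0.16,-0.73],"rotation":[0,0,0]},{"dp":[-0.16,0.31,-0.78],"rotation":[0,0,0]},{"dp":[-0.22,0.46,-0.78],"rotation":[0,0,0]},{"dp":[-0.28,0.61,-0.78],"rotation":[0,0,0]},{"dp":[-0.32,0.75,-0.78],"rotation":[0,0,0]},{"dp":[-0.35,0.88,-0.78],"rotation":[0,0,0]},{"dp":[-0.357,1,-0.78],"rotation":[0,0,0]}]'
python3 -m handwheel '[{"dp":[0,0.13,0],"rotation":[0,0,0]},{"dp":[0,0.26,0],"rotation":[0,0,0]},{"dp":[0,0.4,0],"rotation":[0,0,0]},{"dp":[0,0.54,0],"rotation":[0,0,0]},{"dp":[0,0.68,0],"rotation":[0,0,0]},{"dp":[0,0.8,0],"rotation":[0,0,0]},{"dp":[0,0.9,0],"rotation":[0,0,0]},{"dp":[0,0.97,0],"rotation":[0,0,0]},{"dp":[0,1,0],"rotation":[0,0,0]},{"dp":[0,1,0],"rotation":[0,0,0]}]'
python3 -m handwheel '[{"dp":[0,0.03,0],"rotation":[0,0,0]},{"dp":[0,0.05,0],"rotation":[0,0,0]},{"dp":[0,0.05,0],"rotation":[0,0,0]},{"dp":[0,0.05,0],"rotation":[0,0,0]}]'
python3 -c "
from h import *
avg('w_small_center',.168,4)
go(.5228,.3204,.1165)"
```

```text
clock: 41.63
position: [0.524, 0.1096, 0.1581]
eef_rot: [180.0, 0.0, 179.7]
wrist_force: [0.4, -0.9, -1.4]
grip_width: 0.0376
finger_force: 40.4
clock: 42.47
position: [0.5244, 0.3086, 0.1578]
eef_rot: [-180.0, -0.0, 179.8]
wrist_force: [-0.1, -0.6, -0.8]
grip_width: 0.0373
finger_force: 40.4
clock: 42.8
position: [0.5247, 0.3174, 0.158]
eef_rot: [-180.0, 0.0, 179.7]
wrist_force: [-0.2, -0.3, -1.2]
grip_width: 0.0378
finger_force: 40.4
w_small_center cam [0.5219 0.3162] sd [0.1 0.2] r 21.1 tcp [0.5247 0.3175 0.158 ] => dp xy 0.0089 -0.0009 z 0.158
dp [0.009 0.013 0.207] pos [0.5246 0.3177 0.1579] rot [-180.    -0.   179.7]
```

```bash
python3 -m handwheel '[{"dp":[0.008,0.014,0],"rotation":[0,0,0]},{"dp":[0.008,0.014,0.05],"rotation":[0,0,0]},{"dp":[0.008,0.014,0.1],"rotation":[0,0,0]},{"dp":[0.008,0.014,0.15],"rotation":[0,0,0]},{"dp":[0.008,0.014,0.18],"rotation":[0,0,0]},{"dp":[0.008,0.014,0.2],"rotation":[0,0,0]},{"dp":[0.008,0.014,0.2],"rotation":[0,0,0]},{"dp":[0.008,0.014,0.2],"rotation":[0,0,0]}]'
python3 -m handwheel '[{"dp":[0,0,0.008],"rotation":[0,0,0]},{"dp":[0,0,0.016],"rotation":[0,0,0]},{"dp":[0,0,0.024],"rotation":[0,0,0]},{"dp":[0,0,0.032],"rotation":[0,0,0]},{"dp":[0,0,0.032],"rotation":[0,0,0]}]'
```

```text
clock: 43.87
position: [0.523, 0.3206, 0.1176]
eef_rot: [-180.0, -0.0, 179.7]
wrist_force: [0.2, 0.5, -1.3]
grip_width: 0.0377
finger_force: 40.4
clock: 44.28
position: [0.5229, 0.3206, 0.1112]
eef_rot: [-180.0, -0.0, 179.7]
wrist_force: [-1.0, 0.2, -1.1]
grip_width: 0.0373
finger_force: 40.4
```

Need .1048; going to .1062 and then fine steps.

```bash
python3 -m handwheel '[{"dp":[0,0,0.008],"rotation":[0,0,0]},{"dp":[0,0,0.016],"rotation":[0,0,0]},{"dp":[0,0,0.022],"rotation":[0,0,0]},{"dp":[0,0,0.025],"rotation":[0,0,0]},{"dp":[0,0,0.025],"rotation":[0,0,0]}]'
python3 -m handwheel '[{"dp":[0,0,0.002],"rotation":[0,0,0]},{"dp":[0,0,0.004],"rotation":[0,0,0]},{"dp":[0,0,0.004],"rotation":[0,0,0]}]'
python3 -m handwheel '[{"dp":[0,0,0.002],"rotation":[0,0,0]},{"dp":[0,0,0.003],"rotation":[0,0,0]},{"dp":[0,0,0.003],"rotation":[0,0,0]}]'
```

```text
clock: 44.7
position: [0.5229, 0.3206, 0.1063]
eef_rot: [-180.0, -0.0, 179.7]
wrist_force: [0.2, -0.8, -1.3]
grip_width: 0.0374
finger_force: 40.4
clock: 44.95
position: [0.523, 0.3207, 0.1056]
eef_rot: [-180.0, -0.0, 179.7]
wrist_force: [-0.6, 0.5, -2.0]
grip_width: 0.0374
finger_force: 40.4
clock: 45.2
position: [0.523, 0.3207, 0.105]
eef_rot: [-180.0, -0.0, 179.7]
wrist_force: [0.6, -0.5, -0.3]
grip_width: 0.0379
finger_force: 40.4
```

```bash
python3 -m handwheel '[{"dp":[0,0,0.002],"rotation":[0,0,0]},{"dp":[0,0,0.003],"rotation":[0,0,0]},{"dp":[0,0,0.003],"rotation":[0,0,0]}]'
python3 -m handwheel '[{"dp":[0,0,0],"rotation":[0,0,0]},{"dp":[0,0,0],"rotation":[0,0,0]},{"dp":[0,0,0],"rotation":[0,0,0]},{"dp":[0,0,0],"rotation":[0,0,0]},{"dp":[0,0,0],"rotation":[0,0,0]}]' -0.4
python3 -m handwheel '[{"dp":[0,0,-0.05],"rotation":[0,0,0]},{"dp":[0,0,-0.15],"rotation":[0,0,0]},{"dp":[0,0,-0.28],"rotation":[0,0,0]},{"dp":[0,0,-0.35],"rotation":[0,0,0]},{"dp":[0,0,-0.35],"rotation":[0,0,0]},{"dp":[0,0,-0.35],"rotation":[0,0,0]},{"dp":[0,0,-0.35],"rotation":[0,0,0]}]' -1
python3 -c "
from h import *
avg('w_small_center',.114,4); avg('w_mid_center',.102,2); avg('w_large_center',.0875,2)
robot.grab_frame('top'); robot.grab_frame('scene')
for m in robot.masks_of('top','cap_center'): print('cap top',round(m['conf'],2),np.round(m['extent']),at('top',m['extent'][:2],.045))
for m in robot.masks_of('scene','w_small_center'): print(round(m['conf'],2),np.round(m['extent']),at('scene',m['extent'][:2],.108))"
```

```text
clock: 45.45
position: [0.5231, 0.3207, 0.1049]
eef_rot: [180.0, 0.0, 179.7]
wrist_force: [-0.4, -0.7, 4.2]
grip_width: 0.0372
finger_force: 40.8
clock: 45.87
position: [0.523, 0.3207, 0.1044]
eef_rot: [-180.0, -0.0, 179.7]
wrist_force: [0.0, 0.4, 0.3]
grip_width: 0.0601
finger_force: 0.0
clock: 46.45
position: [0.5227, 0.3205, 0.1741]
eef_rot: [-180.0, -0.0, 179.7]
wrist_force: [0.3, -0.2, -1.0]
grip_width: 0.0855
finger_force: 0.0
w_small_center cam [0.5214 0.3197] sd [1.9 0.3] r 20.8 tcp [0.5227 0.3205 0.1738] => dp xy 0.0017 0.0012 z 0.1738
w_mid_center cam [0.5207 0.3191] sd [0.2 0.1] r 24.9 tcp [0.523  0.3206 0.1743] => dp xy 0.0061 -0.0023 z 0.1743
w_large_center cam [0.5211 0.3188] sd [0.2 0.2] r 34.2 tcp [0.523  0.3207 0.1745] => dp xy 0.0044 -0.004 z 0.1745
cap top 0.94 [417. 215.  24.  22.] [ 0.46659018 -0.32249365  0.045     ]
0.69 [397. 151.  16.  16.] [0.52101427 0.32086379 0.108     ]
0.62 [238. 177.  14.  17.] [ 0.4769996  -0.04196027  0.108     ]
0.61 [154. 174.  14.  14.] [ 0.40976224 -0.20811753  0.108     ]
0.52 [178. 188.  15.  17.] [ 0.46183507 -0.1686966   0.108     ]
```

All the rings are concentric at their expected heights, and the cap sits at the pocket's pixel in the top view. Handing in.

```bash
python3 -c "
from rig import robot
print(robot.close_job())"
```

```text
the job is handed in; nothing more can be done
None
```

The job is handed in, with the verdict not reported back: the cap lies in the case's round pocket, the pan sits on the boss, and the large, middle and small weights are on its pin, all let go, at about 46 s. The last two weights were checked from camera measurements and touchdown force only, because the 14 picture views were used up.

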